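# Gauge a support rod and store it behind the latched gate

## Task

Take the metal rod from the yellow berth of the white rack, lay it flat in the stepped gauge to check whether it is the short or the long size, and let go of it there. Then take it again by one end, slide it fully home into the storage tunnel of the matching length, and only then push the red gate shut across the tunnel mouths until the orange catch springs up behind it. Leave the rod in the blue berth where it is, and do not disturb the jar, the beaker or the weight.

Things in the scene. Friction and masses are not known exactly. Their poses are not given: they have to be found in the camera images.
- rod_short_center (a point): centre of the short rod: plain aluminium, 18 mm diameter, 90 mm long, about 60 g; its x axis runs along the rod. It starts in either berth of the rack (the long rod in the other); only the rod that starts in the yellow berth is to be handled
- rod_long_center (a point): centre of the long rod: same look, 18 mm diameter, 120 mm long, about 80 g; x axis along the rod
- rack: white rod rack, fixed; origin at the middle of its underside. Base 150 (x) by 140 mm (y), 8 mm thick. Rods lie along its x in 22 mm wide notches of two end blocks, 48 mm high, that fill x = 28 to 60 mm on either side, so a rod can be gripped only at mid-length, in the 56 mm gap between the blocks, where it lies free above the base. Berths are 70 mm apart
- berth_yellow (a point): centre of the rod position in the berth marked yellow (rack x 0, y +35, 35 mm up): the rod to be gauged and stored
- berth_blue (a point): centre of the rod position in the berth marked blue (rack x 0, y -35, 35 mm up): this rod must stay
- gauge: brass stepped length gauge on a black base 166 by 70 mm, 8 mm thick, fixed; origin at the middle of its underside, x along the slot. Its grooved rail is 12 mm wide, narrower than the rods, so fingers can straddle it; the groove centres a rod sideways. Dark end plates, 14 mm wide, 58 mm high, stand at x 64 to 72 mm on either side
- gauge_pocket (a point): centre of the short rod when it lies in the gauge's low middle pocket, 36 mm up over the gauge's origin; the pocket is 98 mm long (x -49 to 49), between the two steps
- gauge_steps (a point): centre of the long rod when it rests on both end steps of the gauge (x 49 to 64 mm on either side), 50 mm up over the gauge's origin; 128 mm between the end plates
- magazine: grey and white rod magazine, fixed; origin on the table below the midpoint between the two tunnel mouths, x points into the tunnels. Long tunnel at y +35 mm, short at y -35. Bores 24 mm wide and high, floors 44 mm up, roof tops 72 mm up with a 10 mm slit (a rod cannot pass it): load from the mouth only, rod held near its outer end. Before the mouths the base is 8 mm high, gate rails 14 mm
- mouth_long (a point): middle of the long tunnel's mouth (magazine y +35), at the axis height of a rod lying on its floor, 53 mm; the bore's centre is 3 mm higher. 90 mm deep to a dark steel stop: the long rod, home against it, sticks 30 mm out in free air. The gate's inner face passes 36 mm before the mouth: a rod more than 6 mm short of home blocks it
- mouth_short (a point): the same for the short tunnel (magazine y -35), 60 mm deep: the short rod, home, also sticks 30 mm out
- gate (a joint): red sliding gate, metres: 0 = shut, grows as it opens towards the magazine's -y; starts 0.12 to 0.135 open, clear of both mouths. It drags with about 3 N; the last 20 mm, over the catch, take up to about 10 N; hard stop at -0.003. Plate 94 mm long, 6 mm thick, top 64 mm up
- gate_push (a point): middle of the outer (-y) face of the gate's upright push tab, 70 mm up; the tab is 30 mm wide along x, 10 mm thick along y and reaches from 30 to 85 mm up. Push it towards the magazine's +y
- catch (a joint): orange spring catch before the gate, near the +y end of its track; metres pressed down, 0 = up, its top then 25 mm above the table. The steel pin on the gate rides over it and presses it some 7 mm down; it springs up behind the pin when the gate is at about 0 or less, and then holds the gate shut
- bottle: amber glass jar with black lid, 60 mm diameter, 130 mm high, loose bystander; origin at the centre of its underside
- beaker: clear glass beaker, 70 mm diameter, 85 mm high, loose bystander; origin at the centre of its underside
- weight: steel laboratory weight with knob, 48 mm diameter, 62 mm high, loose bystander; origin at the centre of its underside
Things that resemble listed ones, but are neither listed nor needed, are in the scene too. Leave any brown or green look-alike of the part that bears rod_short_center alone.

How it is judged:
By the outcome, as a careful person would: the job done as asked, in the order asked, and still so for the second after the job is handed in, with the robot touching nothing.
It also fails if it takes over 51 s, if anything falls off the work surface, if the arm or the gripper's body presses on something with over 40 N, if the wrist force passes 120 N, or if a joint passes its speed limit or range.

## Robot

A 6-joint arm with a two-finger parallel gripper is mounted at the origin on the work surface. World frame = base frame: x ahead of the robot, y to its left, z up, the work surface at z = 0. Lengths are in m, angles in rad, forces in N, time in s.
With the tool pointing down it reaches from about 0.325 to 0.775 m from the base axis. Payload 9.3 kg.
Tool frame: the origin (TCP) lies midway between the tips of the shut fingers; the grasp point (between the pads) lies 19 mm behind it (hold_point_z is the distance from the TCP to the grasp point, in m); z points along the fingers, y is the direction in which the jaws open and shut (so a half turn about z gives the same grasp; the last joint's range is limited). The gripper opens to 85 mm and grips with 20 to 120 N. Pads are 22 mm wide; open, the fingers measure 114 mm over their backs; the gripper's body (76 mm by 85 mm) begins 54 mm behind the grasp point. The pads swing forward as they close: fully open they stand 13 mm farther back than shut.
Start: joints at [1.024, 0.259, 0.021, 1.334, 0, 1.418], TCP at [0.211, 0.508, 0.231] pointing down, gripper open.
Joint ranges: [-3.04, 3.04], [-0.91, 1.82], [-1.04, 1.36], [-1.92, 1.95], [-1.52, 1.45], [-3.14, 3.14]. Speed limits (rad/s): [2.22, 2.22, 2.79, 3.14, 3.14, 3.14].

## Interface

Orientations are given as a unit quaternion [x, y, z, w].
In Python, from plant import state, grab_frame, camera_model, job_done, hold_point_z gives the robot as it stands.
- The arm moves only by the shell command python3 -m jog 'ROWS'. ROWS is text: rows parted by semicolons, each of 7 numbers parted by spaces: the shift along the tool's x, y, z in mm, then the turn, a rotation vector about the tool's x, y, z in degrees, then the finger opening in mm, from 0 to 85.4. In form: tx ty tz rx ry rz jaw; .... A call has 1 to 10 rows; each row shifts and turns the pose as measured when the row begins, along the tool's axes as they then stand; what a row does not reach is not made up. A row lasts 1/12 s, in which the tool goes at most 41.7 mm and 7.16 degrees, less where a joint would pass 70% of its speed; a pose out of reach is approached as far as the arm can. A call is refused whole if a number of a shift passes 41.7 or a number of a turn 7.16, either way. A call with a gripper value outside its range is refused whole. The fingers move at their own pace and stop on an object; the grip force is fixed at half the most. Time passes only in rows, so rows that do not move let the fingers close. It gives the time, the measured TCP pose, the force and the opening at its end, in the units of the state.
- state(): the state, without advancing time (a new reading comes with each control period).
- grab_frame(name): name is "side" or "top" or "wrist"; returns the picture (400x640x3 uint8, red, green, blue); there is no depth.
- camera_model(name): a dict with "fx", "fy", "cx", "cy" (pixels), "k1" (the pictures are not rectified: a ray, as slopes to the right and down, at radius r is drawn at 1 + k1 r^2 times it, then the intrinsics apply), "R" (3x3) and "t" (3): a world point X has camera coordinates R X + t; the wrist camera has in their place "mount" (4x4, takes a point from camera to tool coordinates, whose origin is the TCP and whose axes are the flange's). Camera axes: x right, y down, z forward; pixel columns grow to the right and rows downward; lengths in m; the calibration is good to about 2 mm. A picture is of the moment at which its call begins: read the wrist's pose just before it. camera_model takes no time and is no camera call.
- job_done(): hands the job in, once; it reports no verdict.
The state is a dict: "t": time; "qpos": joint angles; "qd": joint speeds; "tau": joint torques, N m; "position": TCP position; "tcp_rot": TCP orientation; "force": force on the tool from outside, world axes, zero at the start; "ft_torque": the same for the moment, N m; "gripper_width": opening from 0.0 (shut) to 1.0 (fully open).
Only numpy, scipy, OpenCV 4.12 (cv2) and the standard library are available. Lean on these libraries where they do the work, as an engineer would, in place of code of your own. Each camera call takes 0.05 s, during which the arm holds its last target.

## Working session

There is one attempt and no reset: what is moved stays moved. The work goes in short steps, Python scripts to look and compute and a shell command to move; the robot and the scene stay as the last step left them, time stands still between calls to the robot, and variables do not carry over. Pictures are saved under pics/ and viewed, and the job is handed in when it is done.

```bash
ls; mkdir -p pics; python3 - <<'E'
from plant import state, grab_frame, camera_model, hold_point_z
import cv2,numpy as np
print(hold_point_z)
for n in ("top","side","wrist"):
    cv2.imwrite(f"pics/{n}0.png",cv2.cvtColor(grab_frame(n),cv2.COLOR_RGB2BGR))
    print(n,camera_model(n))
print(state())
E
```

```text
pics
0.0187
top {'fx': 388.60564847876014, 'fy': 388.60564847876014, 'cx': 318.0071967118872, 'cy': 202.5598282606131, 'k1': -0.07467058025248945, 'R': array([[-0.01243681, -0.99987801, -0.00944907],
       [-0.99678703,  0.01314504, -0.07901161],
       [ 0.07912618,  0.00843606, -0.99682891]]), 't': array([0.11454364, 0.52665881, 1.05247978])}
side {'fx': 399.7912255888151, 'fy': 399.7912255888151, 'cx': 323.53352025297795, 'cy': 205.40527465636006, 'k1': -0.024236207180787638, 'R': array([[-0.9678504 , -0.25131099, -0.01041068],
       [-0.12148638,  0.50330955, -0.85552356],
       [ 0.22024227, -0.82675406, -0.51765921]]), 't': array([0.53368156, 0.07149389, 0.9740056 ])}
wrist {'fx': 344.9644869694349, 'fy': 344.9644869694349, 'cx': 322.94167070211773, 'cy': 196.12553583457162, 'k1': -0.025320303015456888, 'mount': array([[ 1.24227165e-03, -9.61190794e-01, -2.75881704e-01,
         6.96781115e-02],
       [ 9.99998466e-01,  8.53507037e-04,  1.52923023e-03,
        -5.45900132e-04],
       [-1.23441504e-03, -2.75883181e-01,  9.61190380e-01,
        -1.43713049e-01],
       [ 0.00000000e+00,  0.00000000e+00,  0.00000000e+00,
         1.00000000e+00]])}
{'t': 0.15, 'qpos': array([ 1.02437147e+00,  2.59082750e-01,  2.09572541e-02,  1.33371732e+00,
       -2.41821459e-05,  1.41816984e+00]), 'qd': array([-0.00011779, -0.00061372,  0.00163528, -0.00050548, -0.00141436,
        0.00123302]), 'tau': array([ 3.03688335e-03, -5.55973399e+01,  3.44660032e+01,  1.13368742e-02,
       -1.42235031e-04,  1.68619567e-05]), 'position': array([0.21094841, 0.50771042, 0.23080258]), 'tcp_rot': array([ 1.95629342e-01,  9.80677769e-01, -4.95746110e-04, -1.67825821e-04]), 'force': array([-0.002195  ,  1.42760968,  0.13845038]), 'ft_torque': array([0.05831858, 0.0267428 , 0.01924299]), 'gripper_width': 1.0012000379356087}
```

View pics/top0.png

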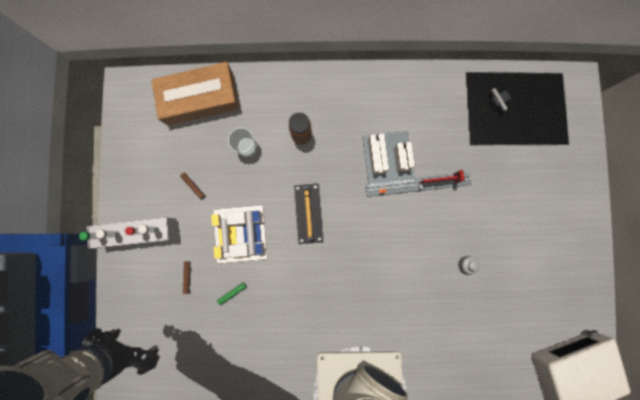

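View pics/side0.png

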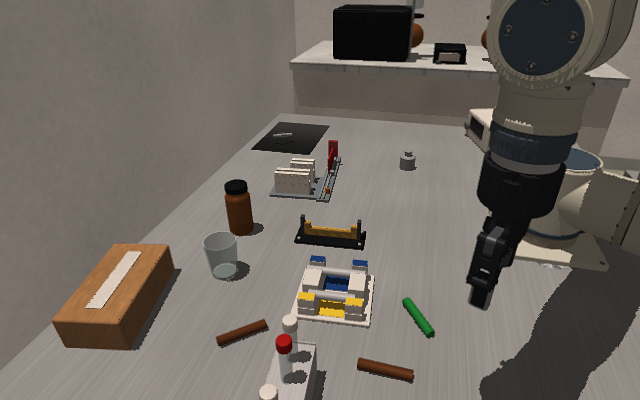

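View pics/wrist0.png

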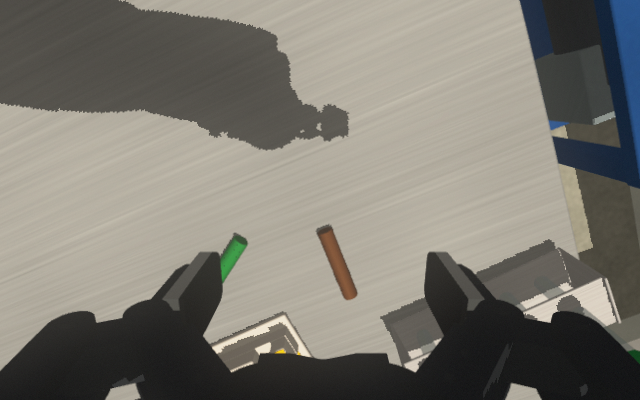

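The top view shows the rack near (239,235), with yellow on the left and blue on the right. The gauge is near (309,213). The magazine is near (390,160), with its mouths facing down and the red gate to its right near (445,181). I'll enlarge these areas.

```bash
cat > h.py <<'E'
import numpy as np,cv2
from plant import state,grab_frame,camera_model,hold_point_z
from scipy.spatial.transform import Rotation as Ro
def crop(src,x0,y0,x1,y1,s,out):
    im=cv2.imread(src)[y0:y1,x0:x1]
    im=cv2.resize(im,None,fx=s,fy=s,interpolation=cv2.INTER_CUBIC)
    for u in range((x0//10+1)*10,x1,10):
        cv2.line(im,((u-x0)*s,0),((u-x0)*s,6),(0,0,255),1); 
        if u%20==0: cv2.putText(im,str(u),((u-x0)*s-8,18),0,.4,(0,0,255),1)
    for v in range((y0//10+1)*10,y1,10):
        cv2.line(im,(0,(v-y0)*s),(6,(v-y0)*s),(0,0,255),1)
        if v%20==0: cv2.putText(im,str(v),(8,(v-y0)*s+4),0,.4,(0,0,255),1)
    cv2.imwrite(out,im)
def ext(name,st=None):
    c=camera_model(name)
    if name=='wrist':
        st=st or state()
        T=np.eye(4);T[:3,:3]=Ro.from_quat(st['tcp_rot']).as_matrix();T[:3,3]=st['position']
        W=np.linalg.inv(T@np.array(c['mount'])); return c,W[:3,:3],W[:3,3]
    return c,np.array(c['R']),np.array(c['t'])
def proj(name,X,st=None):
    c,R,t=ext(name,st); p=np.atleast_2d(X)@R.T+t; s=p[:,:2]/p[:,2:]
    s=s*(1+c['k1']*(s**2).sum(1,keepdims=True))
    return s*[c['fx'],c['fy']]+[c['cx'],c['cy']]
def ray(name,uv,st=None):
    c,R,t=ext(name,st); d=(np.atleast_2d(uv).astype(float)-[c['cx'],c['cy']])/[c['fx'],c['fy']]
    s=d.copy()
    for _ in range(20): s=d/(1+c['k1']*(s**2).sum(1,keepdims=True))
    return -R.T@t,np.c_[s,np.ones(len(s))]@R
def atz(name,uv,z,st=None):
    o,d=ray(name,uv,st); return o+d*((np.asarray(z)-o[2])/d[:,2])[:,None]
E
python3 - <<'E'
from h import *
crop('pics/top0.png',205,195,275,270,8,'pics/t_rack.png')
crop('pics/top0.png',285,175,335,250,8,'pics/t_gauge.png')
crop('pics/top0.png',355,120,475,205,6,'pics/t_mag.png')
E
```

```text
(no output)
```

View pics/t_rack.png

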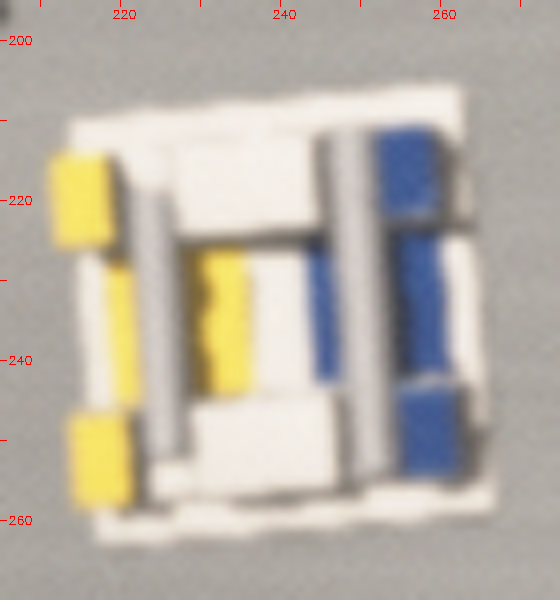

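View pics/t_gauge.png

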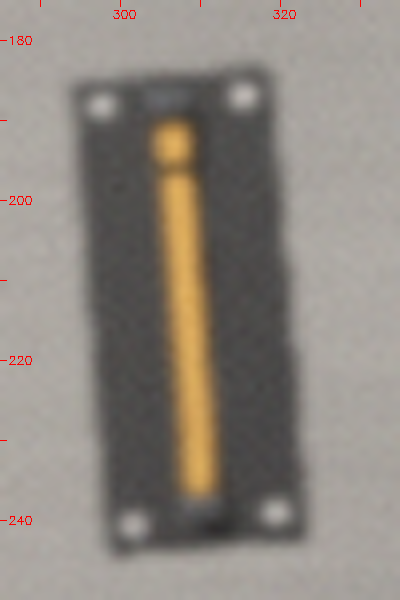

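View pics/t_mag.png

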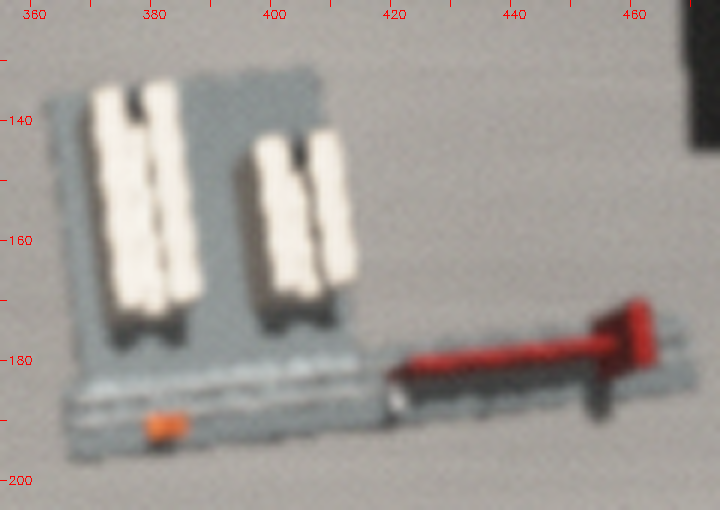

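```bash
cat > fit.py <<'E'
from h import *
from scipy.optimize import least_squares
def fit(name,model,uv,st=None,p0=None):
    model=np.array(model,float);uv=np.array(uv,float)
    P=atz(name,uv,model[:,2],st)
    def tr(p):
        c,s=np.cos(p[2]),np.sin(p[2]); return model@np.array([[c,-s,0],[s,c,0],[0,0,1]]).T+[p[0],p[1],0]
    def f(p): return (proj(name,tr(p),st)-uv).ravel()
    r=least_squares(f,[P[:,0].mean(),P[:,1].mean(),0] if p0 is None else p0)
    print(np.round(r.x[:2],4),'yaw deg',round(np.degrees(r.x[2]),2),'res px',np.round(r.fun.reshape(-1,2),1).tolist())
    return r.x
def pt(p,l):
    c,s=np.cos(p[2]),np.sin(p[2]); l=np.array(l,float); return np.array([p[0]+c*l[0]-s*l[1],p[1]+s*l[0]+c*l[1],l[2]])
E
python3 - <<'E'
from fit import *
rk=fit('top',[[75,70,8],[75,-70,8],[-75,-70,8],[-75,70,8]] and np.array([[75,70,8],[75,-70,8],[-75,-70,8],[-75,70,8]])/1e3,[(213.5,210),(262,205.5),(266,259),(217.5,262.5)])
ga=fit('top',np.array([[83,35,8],[83,-35,8],[-83,-35,8],[-83,35,8]])/1e3,[(294,185.5),(318.5,183.5),(322.5,242),(299,244)])
# magazine: roof outlines (outer edges unknown) -> slit ends: long roof slit line from x=0..90,y=35 ; short 0..60
print('rod y',np.round(atz('top',[(223,218.5),(226,252),(248,211),(251.5,254)],.035),4).tolist())
print('roof long corners',np.round(atz('top',[(370,134.5),(384,133.5),(388.5,169.5),(375,171.5)],.072),4).tolist())
print('roof short',np.round(atz('top',[(397,143),(411,142),(414,166.5),(401,168.5)],.072),4).tolist())
E
```

```text
[0.4435 0.3281] yaw deg 4.26 res px [[-0.3, -0.4], [0.4, -0.2], [0.6, -0.0], [-0.7, 0.6]]
[0.4986 0.1349] yaw deg 3.82 res px [[-0.2, -0.3], [0.1, -0.3], [0.9, 0.3], [-0.8, 0.3]]
rod y [[0.4866, 0.3684, 0.035], [0.3953, 0.3598, 0.035], [0.5064, 0.2994, 0.035], [0.3894, 0.2899, 0.035]]
roof long corners [[0.7049, -0.0341, 0.072], [0.7073, -0.0717, 0.072], [0.6096, -0.0808, 0.072], [0.6047, -0.0448, 0.072]]
roof short [[0.681, -0.1058, 0.072], [0.6833, -0.1435, 0.072], [0.6169, -0.1492, 0.072], [0.6119, -0.1142, 0.072]]
```

The rods measure about 92 mm in yellow and 117 mm in blue, so the yellow berth holds the short rod; the gauge will confirm it. The top fit puts the rack at yaw 4.3° and the yellow berth at (.441,.363). The first move is to turn the tool and hover over it.

```bash
cat > go.py <<'E'
from h import *
def go(pos,yaw_y_deg=None,pr=True):
    """remaining shift in current tool axes (mm), remaining turn about tool axes (deg). yaw = desired world angle of tool y axis"""
    s=state();R=Ro.from_quat(s['tcp_rot']);Rm=R.as_matrix()
    if yaw_y_deg is None: yaw_y_deg=np.degrees(np.arctan2(Rm[1,1],Rm[0,1]))
    a=np.radians(yaw_y_deg);y=np.array([np.cos(a),np.sin(a),0]);z=np.array([0,0,-1.]);x=np.cross(y,z)
    Rt=np.c_[x,y,z]; d=np.array(pos)-s['position']
    print('t',round(s['t'],2),'pos',np.round(s['position'],4),'tool-y yaw',round(np.degrees(np.arctan2(Rm[1,1],Rm[0,1])),2),'tilt',np.round(Rm[:2,2],4))
    print('shift in present axes mm',np.round(Rm.T@d*1e3,1),' in target axes',np.round(Rt.T@d*1e3,1),'turn deg',np.round(np.degrees((R.inv()*Ro.from_matrix(Rt)).as_rotvec()),2),'F',np.round(s['force'],1),'w',round(float(s['gripper_width'])*85.4,1))
E
python3 -m jog '0 0 0 0 0 -6.7 50;0 0 0 0 0 -6.7 50;0 0 0 0 0 -6.7 50;0 0 0 0 0 -6.7 50'
python3 -c "
from go import *
go([.441,.363,.13],94.26)"
```

```text
t: 0.48
position: [0.2107, 0.5073, 0.2296]
tcp_rot: [-0.044, 0.999, -0.001, -0.001]
force: [-0.6, -0.4, 0.4]
gripper_width: 0.587
t 0.48 pos [0.2107 0.5073 0.2296] tool-y yaw 95.08 tilt [-0.0018 -0.003 ]
shift in present axes mm [-216.9 -163.8   99.6]  in target axes [-219.  -161.    99.6] turn deg [-0.16 -0.12  0.82] F [-0.6 -0.4  0.4] w 50.1
```

```bash

python3 -m jog '-20 -15 8 0 0 0.2 50;-25 -18 10 0 0 0.2 50;-25 -18 10 0 0 0.2 50;-25 -18 10 0 0 0.2 50;-25 -18 10 0 0 0 50;-25 -18 10 0 0 0 50;-25 -18 10 0 0 0 50;-20 -16 8 0 0 0 50;-14 -12 10 0 0 0 50;0 0 0 0 0 0 50'
python3 -c "
from go import *
go([.441,.363,.13],94.26)
cv2.imwrite('pics/w1.png',cv2.cvtColor(grab_frame('wrist'),cv2.COLOR_RGB2BGR))"
```

```text
t: 1.32
position: [0.4345, 0.3691, 0.1377]
tcp_rot: [-0.044, 0.999, -0.001, -0.002]
force: [0.3, -0.6, -0.0]
gripper_width: 0.587
t 1.32 pos [0.4345 0.3691 0.1377] tool-y yaw 95.1 tilt [-0.0042 -0.003 ]
shift in present axes mm [-6.  -6.7  7.7]  in target axes [-6.  -6.6  7.7] turn deg [-0.15 -0.26  0.84] F [ 0.3 -0.6 -0. ] w 50.2
```

View pics/w1.png

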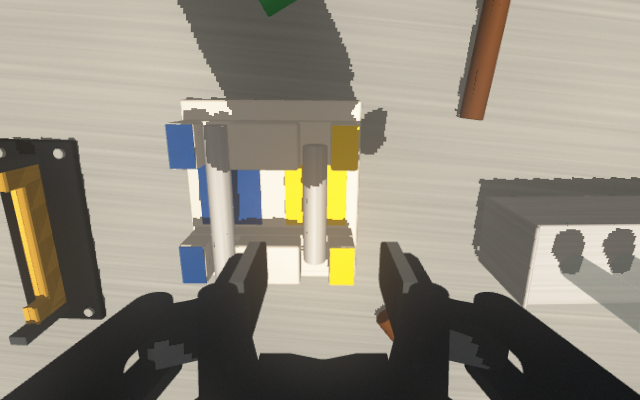

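The wrist view shows the yellow rod vertical, from about (315,146) to (315,262), with the fingers straddling it near columns 255–395.

```bash
python3 - <<'E'
from fit import *
from go import go
crop('pics/w1.png',160,90,380,300,3,'pics/w1c.png')
P=atz('wrist',[(315,148),(315.5,263),(314.5,170),(315.2,240)],[.035]*4);print(np.round(P,4).tolist())
E
```

```text
[[0.3991, 0.3606, 0.035], [0.4895, 0.3686, 0.035], [0.4151, 0.3616, 0.035], [0.47, 0.3667, 0.035]]
```

View pics/w1c.png

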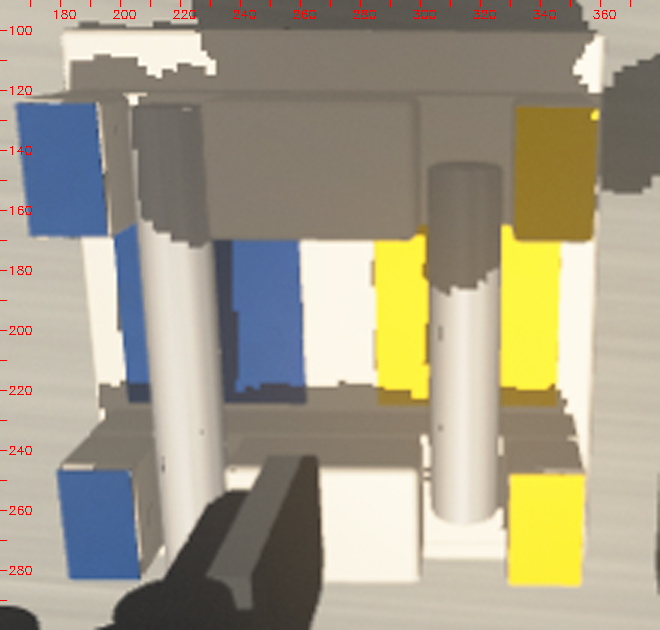

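```bash

python3 -m jog '-5 -4 8 0 0 0 50;-3 -2 14 0.1 0.1 0 50;0 0 14 0 0.1 0 50;0 0 8 0 0 0 50;0 0 0 0 0 0 50'
python3 -c "
from go import *
go([.4425,.364,.0165],95)"
```

```text
t: 1.78
position: [0.4409, 0.3663, 0.0934]
tcp_rot: [-0.046, 0.999, -0.001, -0.003]
force: [-0.3, -0.9, 0.2]
gripper_width: 0.585
t 1.78 pos [0.4409 0.3663 0.0934] tool-y yaw 95.26 tilt [-0.006  -0.0027]
shift in present axes mm [-1.9 -2.2 76.9]  in target axes [-1.4 -2.4 76.9] turn deg [-0.13 -0.35  0.26] F [-0.3 -0.9  0.2] w 50.0
```

```bash

python3 -m jog '-2 -2.3 12 0 -0.3 0 50;0 0 18 0 -0.1 0 50;0 0 18 0 0 0 50;0 0 16 0 0 0 50;0 0 8 0 0 0 50;0 0 2 0 0 0 50'
python3 -c "
from go import *
go([.4425,.364,.0165],95)"
```

```text
t: 2.28
position: [0.4422, 0.368, 0.0209]
tcp_rot: [-0.049, 0.999, 0.001, 0.003]
force: [0.2, -0.6, 0.7]
gripper_width: 0.589
t 2.28 pos [0.4422 0.368  0.0209] tool-y yaw 95.61 tilt [0.0067 0.0016]
shift in present axes mm [ 0.1 -4.   4.4]  in target axes [ 0.1 -4.   4.4] turn deg [0.06 0.39 0.61] F [ 0.2 -0.6  0.7] w 50.3
```

```bash

python3 -m jog '0 -2.5 2 0 0.3 0.4 50;0 -1.5 2 0 0.1 0.2 50;0 0 0 0 0 0 50'
python3 -c "
from go import *
go([.4425,.364,.0165],95)
cv2.imwrite('pics/w2.png',cv2.cvtColor(grab_frame('wrist'),cv2.COLOR_RGB2BGR))"
```

```text
t: 2.53
position: [0.4426, 0.3648, 0.0182]
tcp_rot: [-0.044, 0.999, 0.001, 0.0]
force: [-0.8, -0.2, -0.6]
gripper_width: 0.586
t 2.53 pos [0.4426 0.3648 0.0182] tool-y yaw 95.04 tilt [0.0003 0.0017]
shift in present axes mm [ 0.2 -0.8  1.7]  in target axes [ 0.2 -0.8  1.7] turn deg [0.1  0.02 0.04] F [-0.8 -0.2 -0.6] w 50.1
```

View pics/w2.png

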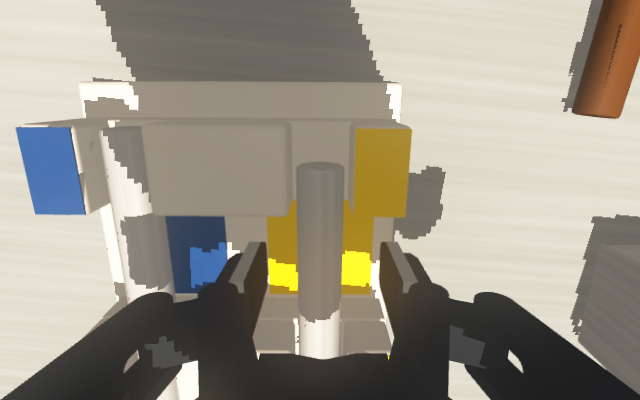

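The rod is centred between the pads, with the rod at column 320 and the pads' midpoint at about 323. Closing now.

```bash

python3 -m jog '0 0 1 0 0 0 0;0 0 0 0 0 0 0;0 0 0 0 0 0 0;0 0 0 0 0 0 0;0 0 0 0 0 0 0;0 0 0 0 0 0 0'
python3 -c "
from go import *
go([.4986,.1349,.12],94)"
```

```text
t: 3.08
position: [0.4439, 0.3653, 0.0196]
tcp_rot: [-0.044, 0.999, 0.002, 0.002]
force: [0.2, -0.2, -1.8]
gripper_width: 0.186
t 3.08 pos [0.4439 0.3653 0.0196] tool-y yaw 95.02 tilt [0.0036 0.0036]
shift in present axes mm [ -34.7 -233.9 -101.1]  in target axes [ -38.5 -233.6 -100.4] turn deg [0.19 0.22 1.02] F [ 0.2 -0.2 -1.8] w 15.9
```

```bash

python3 -m jog '0 0 -6 0 0 0 0;0 0 -14 0 0 0 0;0 0 -20 0 0 0 0;0 0 -25 0 0 0 0;0 0 -25 0 0 0 0;0 0 -15 0 0 0 0;0 0 -3 0 0 0 0'
python3 -c "
from go import *
go([.4986,.1349,.12],94)
cv2.imwrite('pics/w3.png',cv2.cvtColor(grab_frame('wrist'),cv2.COLOR_RGB2BGR))"
```

```text
t: 3.67
position: [0.4421, 0.3642, 0.1322]
tcp_rot: [-0.044, 0.999, 0.001, -0.0]
force: [0.9, 0.0, -0.8]
gripper_width: 0.19
t 3.67 pos [0.4421 0.3642 0.1322] tool-y yaw 95.03 tilt [-0.0007  0.0013]
shift in present axes mm [ -36.2 -233.4   11.9]  in target axes [ -40.4 -232.6   12.2] turn deg [ 0.08 -0.04  1.03] F [ 0.9  0.  -0.8] w 16.2
```

View pics/w3.png

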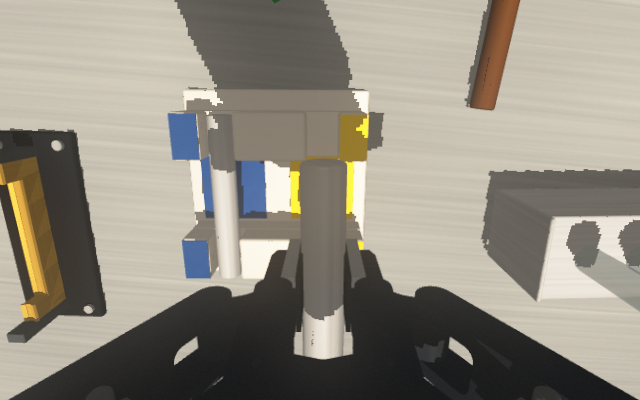

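The rod is in the gripper and aligned with tool x; its near end shows at (323,164). I'll compute the rod's offset along tool x and move over the gauge.

```bash

python3 -c "
from go import *
c=camera_model('wrist');M=np.array(c['mount'])
for v in (160,164,168):
    s=(np.array([323,v])-[c['cx'],c['cy']])/[c['fx'],c['fy']];s=s/(1+c['k1']*(s@s));d=M[:3,:3]@np.r_[s,1];o=M[:3,3]
    for zt in (-.0187,-.0277): print(v,zt,np.round((o+d*(zt-o[2])/d[2])*1e3,1))
"
python3 -m jog '-3 -18 0 0 0 0.3 0;-5 -26 0 0 0 0.3 0;-5 -26 0 0 0 0.3 0;-5 -26 0 0 0 0 0;-5 -26 0 0 0 0 0;-5 -26 0 0 0 0 0;-5 -26 0 0 0 0 0;-3 -20 0 0 0 0 0;-2 -12 0 0 0 0 0;0 0 0 0 0 0 0'
python3 -c "
from go import *
go([.4986,.1349,.12],94)
cv2.imwrite('pics/w4.png',cv2.cvtColor(grab_frame('wrist'),cv2.COLOR_RGB2BGR))"
```

```text
160 -0.0187 [ 47.8  -0.4 -18.7]
160 -0.0277 [ 49.4  -0.4 -27.7]
164 -0.0187 [ 46.3  -0.4 -18.7]
164 -0.0277 [ 48.   -0.4 -27.7]
168 -0.0187 [ 44.8  -0.4 -18.7]
168 -0.0277 [ 46.6  -0.4 -27.7]
t: 4.55
position: [0.4933, 0.1532, 0.1214]
tcp_rot: [-0.038, 0.999, -0.0, -0.006]
force: [0.4, 0.0, -1.8]
gripper_width: 0.192
t 4.55 pos [0.4933 0.1532 0.1214] tool-y yaw 94.34 tilt [-0.0113 -0.0006]
shift in present axes mm [ -3.9 -18.7   1.4]  in target axes [ -4.  -18.7   1.4] turn deg [ 0.01 -0.65  0.34] F [ 0.4  0.  -1.8] w 16.4
```

View pics/w4.png

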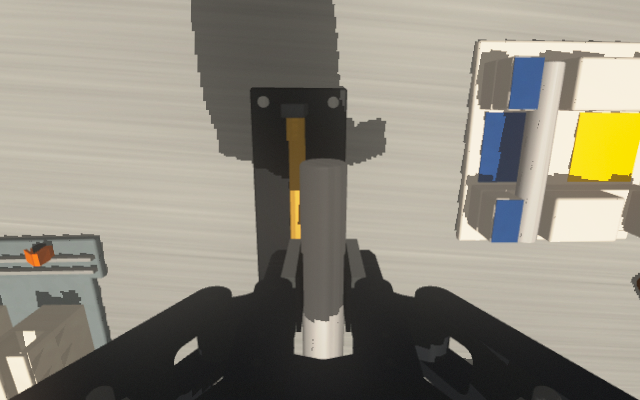

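```bash

python3 - <<'E'
from fit import *
crop('pics/w4.png',230,70,370,260,4,'pics/w4c.png')
P=atz('wrist',[(251,88.5),(346,88.5)],.008);print(P, P.mean(0), np.degrees(np.arctan2(-(P[1]-P[0])[0],(P[1]-P[0])[1])))
g=np.array([.4986,.1349,np.radians(3.9)]);print(pt(g,[-.083,0,.008]))
print(proj('wrist',[pt(g,[-.083,-.035,.008]),pt(g,[-.083,.035,.008]),pt(g,[-.064,0,.058]),pt(g,[-.049,0,.041])]))
print(proj('top',[pt(g,[-.083,-.035,.008]),pt(g,[-.083,.035,.008])]))
E
```

```text
[[0.41977689 0.09649366 0.008     ]
 [0.41461032 0.16432866 0.008     ]] [0.4171936  0.13041116 0.008     ] 4.355455583264254
[0.4157922  0.12925473 0.008     ]
[[248.04136283  85.93717574]
 [345.94103618  86.74093144]
 [291.23567106 116.38203513]
 [293.86614244 139.00129041]]
[[323.38773772 242.32510629]
 [298.27462473 244.34533328]]
```

View pics/w4c.png

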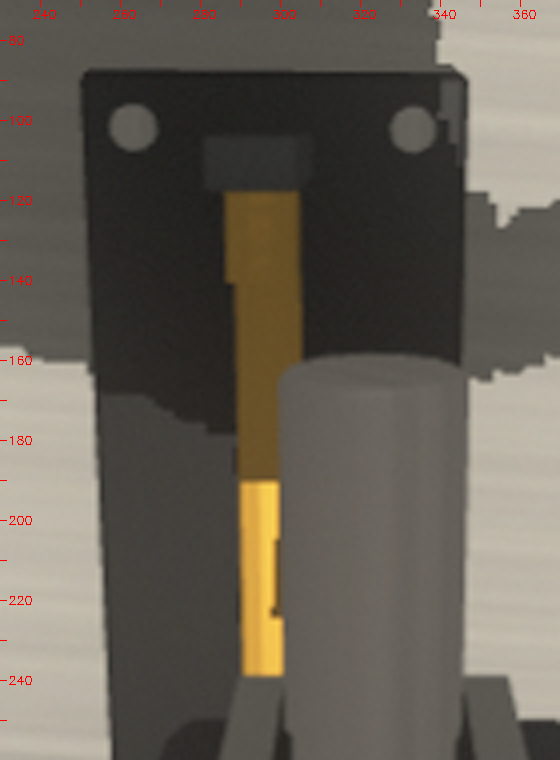

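```bash

python3 -m jog '-4 -10 0 0 -0.4 0.2 0;-3 -7 10 0 -0.2 0 0;0 0 18 0 0 0 0;0 0 18 0 0 0 0;0 0 8 0 0 0 0;0 0 0 0 0 0 0'
python3 -c "
from go import *
go([.5011,.1363,.022],94)
cv2.imwrite('pics/w5.png',cv2.cvtColor(grab_frame('wrist'),cv2.COLOR_RGB2BGR))"
```

```text
t: 5.1
position: [0.5011, 0.1388, 0.0636]
tcp_rot: [-0.038, 0.999, 0.0, -0.0]
force: [-0.8, 0.6, 0.2]
gripper_width: 0.19
t 5.1 pos [0.5011 0.1388 0.0636] tool-y yaw 94.31 tilt [-0.0002  0.001 ]
shift in present axes mm [ 0.2 -2.5 41.6]  in target axes [ 0.2 -2.5 41.6] turn deg [ 0.06 -0.01  0.31] F [-0.8  0.6  0.2] w 16.2
```

View pics/w5.png

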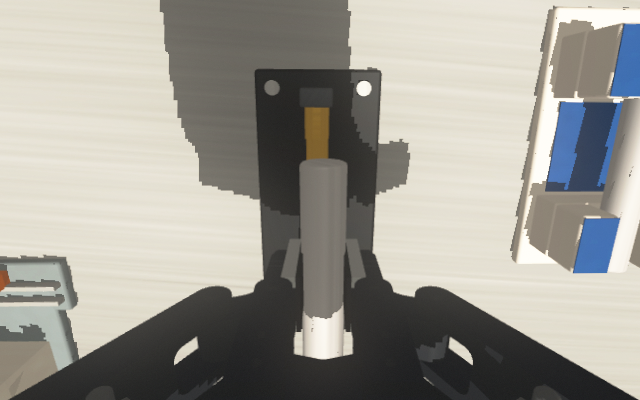

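```bash

python3 - <<'E'
from fit import *
P=atz('wrist',[(316.5,106),(317,115),(256,70.5),(381,70.5)],[.058,.041,.008,.008]);print(np.round(P,4).tolist())
y=np.radians(4.1);ex=np.array([np.cos(y),np.sin(y)])
print('centre from plate inner edge',P[0,:2]+.064*ex,'from base',P[2:,:2].mean(0)+.083*ex, np.degrees(np.arctan2(-(P[3]-P[2])[0],(P[3]-P[2])[1])))
zr=.0636+.0154
R=atz('wrist',[(323.5,168),(323,310)],[zr+.009]*2);print('rod',np.round(R,4).tolist())
E
```

```text
[[0.4354, 0.1307, 0.058], [0.4399, 0.131, 0.041], [0.4203, 0.0956, 0.008], [0.415, 0.1639, 0.008]]
centre from plate inner edge [0.49920089 0.13527031] from base [0.50043918 0.13565415] 4.378464344771265
rod [[0.4556, 0.1351, 0.088], [0.5134, 0.1394, 0.088]]
```

```bash

python3 -m jog '0 -2.2 6 0 0 0 0;0 -0.8 12 0 0 0 0;0 0 12 0 0 0 0;0 0 7 0 0 0 0;0 0 1 0 0 0 0'
python3 -c "
from go import *
go([.5011,.1358,.022],94)"
```

```text
t: 5.57
position: [0.504, 0.1368, 0.0278]
tcp_rot: [-0.039, 0.999, 0.001, 0.003]
force: [-0.8, -0.0, 0.0]
gripper_width: 0.188
t 5.57 pos [0.504  0.1368 0.0278] tool-y yaw 94.45 tilt [0.0065 0.0017]
shift in present axes mm [ 3.  -0.8  5.8]  in target axes [ 2.9 -0.8  5.8] turn deg [0.07 0.38 0.45] F [-0.8 -0.   0. ] w 16.1
```

```bash

python3 -m jog '2.2 -0.5 1 0 0.3 0.2 0;1 -0.3 1.5 0 0.1 0 0;0 0 1.5 0 0 0 0;0 0 1 0 0 0 0'
python3 -c "
from go import *
go([.5011,.1358,.022],94)
cv2.imwrite('pics/w6.png',cv2.cvtColor(grab_frame('wrist'),cv2.COLOR_RGB2BGR))
crop('pics/w6.png',220,30,420,330,2,'pics/w6c.png')"
```

```text
t: 5.9
position: [0.5015, 0.1359, 0.0241]
tcp_rot: [-0.037, 0.999, 0.001, 0.001]
force: [-0.2, 0.4, -0.6]
gripper_width: 0.186
t 5.9 pos [0.5015 0.1359 0.0241] tool-y yaw 94.26 tilt [0.001  0.0013]
shift in present axes mm [ 0.4 -0.1  2.1]  in target axes [ 0.4 -0.1  2.1] turn deg [0.07 0.06 0.26] F [-0.2  0.4 -0.6] w 15.9
```

View pics/w6c.png

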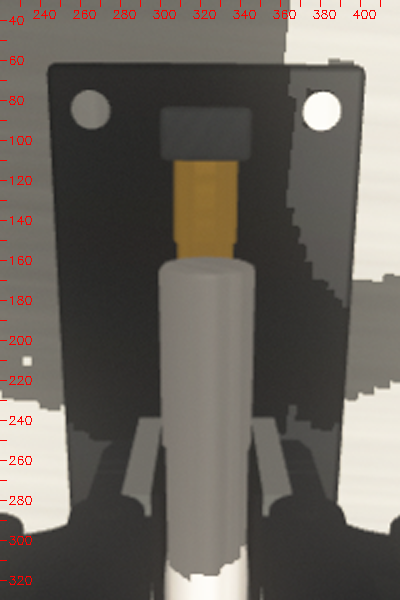

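The rod's end at v≈160 sits just inside the step edge at v≈151, and the rod is centred on the rail. I'll lower it and let go.

```bash

python3 -m jog '0 0 2 0 0 0 0;0 0 2 0 0 0 0;0 0 1 0 0 0 0'
python3 -m jog '0 0 0 0 0 0 10;0 0 0 0 0 0 24;0 0 0 0 0 0 40;0 0 0 0 0 0 44;0 0 0 0 0 0 44;0 0 0 0 0 0 44'
python3 -c "
from go import *
go([.5011,.1358,.022],94)
cv2.imwrite('pics/w7.png',cv2.cvtColor(grab_frame('wrist'),cv2.COLOR_RGB2BGR))
crop('pics/w7.png',220,30,420,330,2,'pics/w7c.png')"
```

```text
t: 6.2
position: [0.502, 0.136, 0.0202]
tcp_rot: [-0.037, 0.999, 0.001, 0.002]
force: [-8.5, -0.5, 24.3]
gripper_width: 0.189
t: 6.7
position: [0.5024, 0.136, 0.0206]
tcp_rot: [-0.037, 0.999, 0.001, 0.002]
force: [0.7, -0.3, 0.5]
gripper_width: 0.516
t 6.7 pos [0.5024 0.136  0.0206] tool-y yaw 94.26 tilt [0.0044 0.0015]
shift in present axes mm [ 1.3 -0.1 -1.4]  in target axes [ 1.3 -0.1 -1.4] turn deg [0.07 0.26 0.26] F [ 0.7 -0.3  0.5] w 44.1
```

View pics/w7c.png

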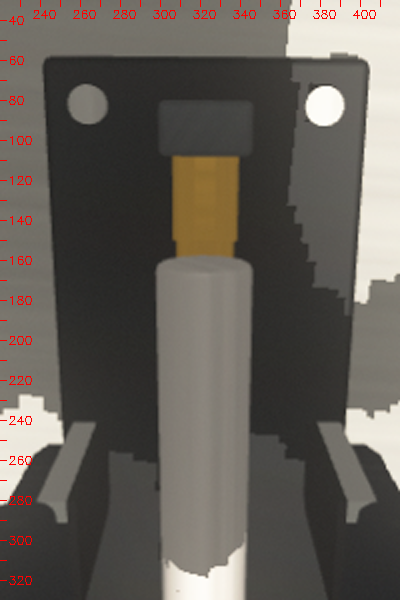

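The rod dropped fully into the low pocket: contact came at rod axis height ≈36 mm, and its end lies below the step. The gauge therefore says short. I'll slide the open fingers toward the robot-side end and regrip there.

```bash

python3 -m jog '6 0 0 0 0 0 44;10 0 0 0 0.1 0 44;10 0 0 0 0.1 0 44;4 0 0 0 0 0 44;0 0 0 0 0 0 44'
python3 -c "
from go import *
go([.4711,.1337,.0205],94.3)
cv2.imwrite('pics/w8.png',cv2.cvtColor(grab_frame('wrist'),cv2.COLOR_RGB2BGR))
crop('pics/w8.png',170,30,470,330,2,'pics/w8c.png')"
```

```text
t: 7.17
position: [0.4683, 0.1335, 0.0199]
tcp_rot: [-0.037, 0.999, 0.001, -0.001]
force: [-0.5, -0.1, 0.2]
gripper_width: 0.516
t 7.17 pos [0.4683 0.1335 0.0199] tool-y yaw 94.26 tilt [-0.0013  0.001 ]
shift in present axes mm [-2.8  0.  -0.6]  in target axes [-2.8  0.  -0.6] turn deg [ 0.06 -0.07 -0.04] F [-0.5 -0.1  0.2] w 44.1
```

View pics/w8c.png

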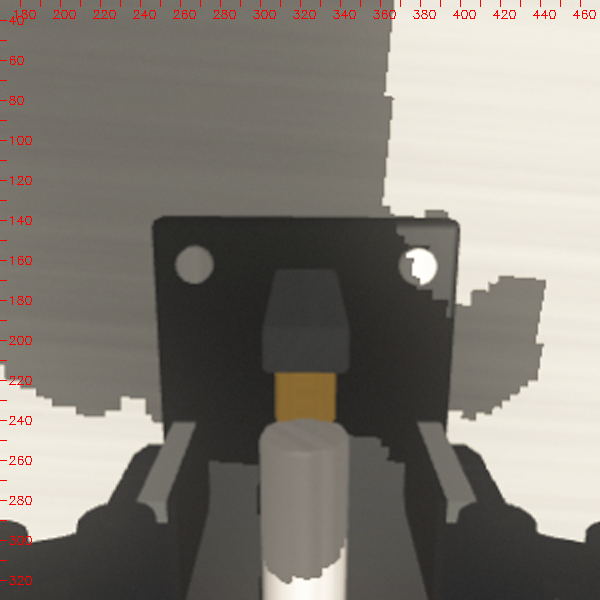

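```bash

python3 -c "
from go import *
c=camera_model('wrist');M=np.array(c['mount'])
for v,zt in ((240,-.007),(254,-.025)):
    s=(np.array([322,v])-[c['cx'],c['cy']])/[c['fx'],c['fy']];s=s/(1+c['k1']*(s@s));d=M[:3,:3]@np.r_[s,1];o=M[:3,3]
    print(v,zt,np.round((o+d*(zt-o[2])/d[2])*1e3,1))
"
```

```text
240 -0.007 [11.1 -0.8 -7. ]
254 -0.025 [ 13.1  -0.8 -25. ]
```

The rod's near end is at tool x ≈ +12 mm, so the 22 mm pads sit fully on it. I'll grip here and lift.

```bash

python3 -m jog '0 -0.5 0 0 0 0 0;0 0 0 0 0 0 0;0 0 0 0 0 0 0;0 0 0 0 0 0 0;0 0 0 0 0 0 0;0 0 0 0 0 0 0'
python3 -m jog '0 0 -6 0 0 0 0;0 0 -14 0 0 0 0;0 0 -18 0 0 0 0;0 0 -18 0 0 0 0;0 0 -12 0 0 0 0;0 0 0 0 0 0 0'
python3 -c "
from go import *
go([.4711,.1337,.0205],94.3)
for n in ('wrist','side'):
  cv2.imwrite('pics/%s9.png'%n,cv2.cvtColor(grab_frame(n),cv2.COLOR_RGB2BGR))
crop('pics/side9.png',230,110,430,260,4,'pics/s9c.png')"
```

```text
t: 7.72
position: [0.4694, 0.1331, 0.0205]
tcp_rot: [-0.037, 0.999, 0.001, 0.0]
force: [-1.9, -0.4, 2.8]
gripper_width: 0.183
t: 8.22
position: [0.4693, 0.1328, 0.0916]
tcp_rot: [-0.037, 0.999, 0.0, -0.001]
force: [0.4, -0.1, -0.7]
gripper_width: 0.185
t 8.22 pos [0.4693 0.1328 0.0916] tool-y yaw 94.25 tilt [-0.0026  0.0008]
shift in present axes mm [-2.   0.7 71.1]  in target axes [-1.8  0.8 71.1] turn deg [ 0.06 -0.14 -0.05] F [ 0.4 -0.1 -0.7] w 15.8
```

View pics/wrist9.png

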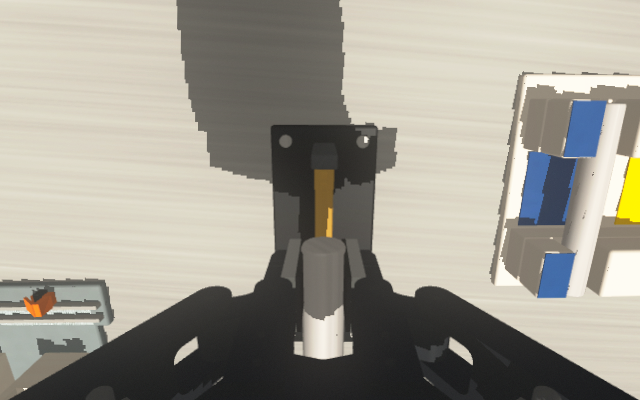

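View pics/s9c.png

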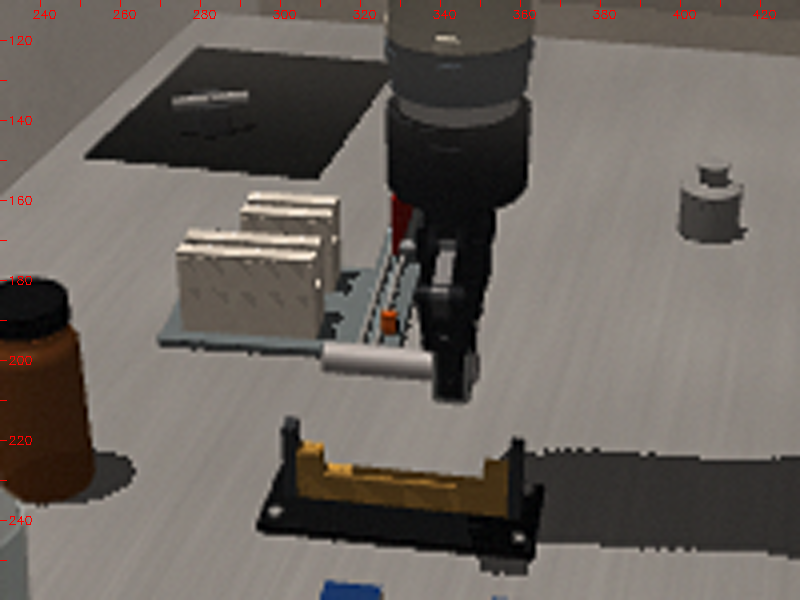

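The rod is held level by its robot-side end, with the free end pointing at +x. I'll go up and across to a spot where the wrist camera sees the magazine mouths beside the fingers.

```bash

python3 -m jog '-6 -10 -10 0 0 -0.4 0;-9 -17 -14 0 0 -0.5 0;-9 -18 -14 0 0 -0.5 0;-9 -18 -14 0 0 -0.3 0;-9 -18 -14 0 0 0 0;-9 -18 -14 0 0 0 0;-9 -18 -14 0 0 0 0;-7 -14 -10 0 0 0 0;-4 -8 -5 0 0 0 0;0 0 0 0 0 0 0'
python3 -c "
from go import *
s=state();print(s['position'].tolist(),s['tcp_rot'].tolist())
go([.55,.0,.2],96)
cv2.imwrite('pics/w10.png',cv2.cvtColor(grab_frame('wrist'),cv2.COLOR_RGB2BGR))
crop('pics/w10.png',120,150,320,330,4,'pics/w10c.png')"
```

```text
t: 9.15
position: [0.5525, -0.0045, 0.1897]
tcp_rot: [-0.054, 0.998, 0.001, -0.012]
force: [-0.9, 0.6, -0.3]
gripper_width: 0.187
[0.5525000337454384, -0.004461761002041397, 0.1896872878055189] [-0.053988292381845694, 0.9984731799278888, 0.0011379547369848807, -0.011630920402051815]
t 9.15 pos [ 0.5525 -0.0045  0.1897] tool-y yaw 96.19 tilt [-0.0233  0.001 ]
shift in present axes mm [  2.2   4.7 -10.2]  in target axes [  2.    4.7 -10.3] turn deg [ 0.2  -1.32  0.19] F [-0.9  0.6 -0.3] w 15.9
```

View pics/w10.png

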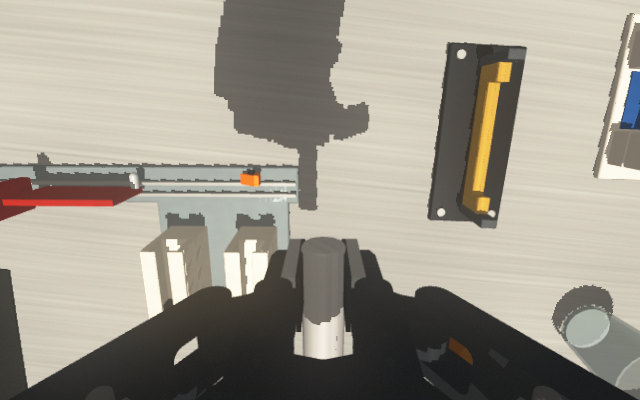

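View pics/w10c.png

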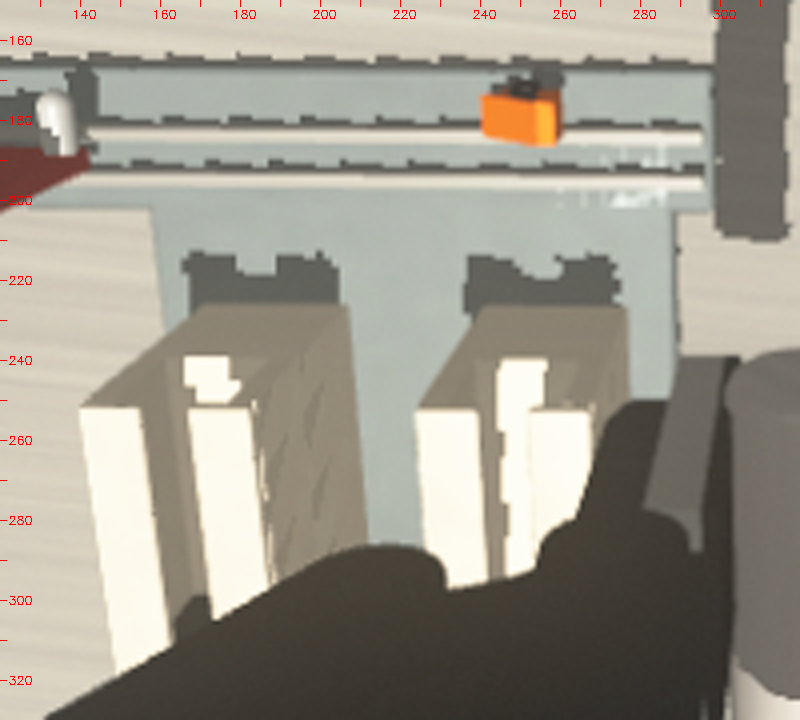

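```bash

python3 - <<'E'
from fit import *
st=dict(position=np.array([0.5525000337454384, -0.004461761002041397, 0.1896872878055189]),tcp_rot=np.array([-0.053988292381845694, 0.9984731799278888, 0.0011379547369848807, -0.011630920402051815]))
for uv in [[(139.5,252),(182.5,252)],[(223.5,252.5),(267.5,252.5)]]:
    P=atz('wrist',uv,[.072]*2,st);print(np.round(P,4).tolist(),P.mean(0),np.linalg.norm(P[1]-P[0]))
w=.0175
m=[[0,-.035-w,.072],[0,-.035+w,.072],[0,.035-w,.072],[0,.035+w,.072],[0,-.035+w,.008],[0,.035-w,.008],[0,.035+w,.008]]
uv=[(139.5,252),(182.5,252),(223.5,252.5),(267.5,252.5),(206.5,226),(240,227),(277,226)]
p=fit('wrist',m,uv,st,[.61,-.097,.1])
p4=fit('wrist',m[:4],uv[:4],st,[.61,-.097,.1])
q=fit('top',m[:4],[(414,167),(401,168.8),(388.5,169.8),(375,171.5)],None,[.61,-.097,.1])
for k in (p,p4,q): print('short mouth',pt(k,[0,-.035,.053]),'long',pt(k,[0,.035,.053]))
for x in (.09,.06):pass
print(proj('top',[pt(p,[.06,-.0525,.072]),pt(p,[.06,-.0175,.072]),pt(p,[.09,.0525,.072])]))
E
```

```text
[[0.6188, -0.1498, 0.072], [0.6149, -0.1142, 0.072]] [ 0.61685085 -0.13199789  0.072     ] 0.03590796209381765
[[0.6116, -0.0803, 0.072], [0.6076, -0.0442, 0.072]] [ 0.6095705  -0.06228945  0.072     ] 0.036336424012375836
[ 0.6133 -0.0973] yaw deg 6.02 res px [[0.4, -0.0], [-0.6, 0.2], [0.6, -0.1], [-1.0, 0.1], [0.1, 0.1], [1.4, -0.8], [-0.7, 0.3]]
[ 0.6132 -0.0971] yaw deg 6.0 res px [[0.6, -0.1], [-0.5, 0.1], [0.8, -0.1], [-0.9, 0.1]]
[ 0.61   -0.0972] yaw deg 5.77 res px [[0.1, 0.1], [0.2, -0.3], [-0.4, 0.2], [0.1, -0.0]]
short mouth [ 0.6169572  -0.13208546  0.053     ] long [ 0.60961693 -0.06247138  0.053     ]
short mouth [ 0.61685537 -0.13194804  0.053     ] long [ 0.60954008 -0.06233133  0.053     ]
short mouth [ 0.61355799 -0.13204566  0.053     ] long [ 0.60651895 -0.06240048  0.053     ]
[[410.94779477 143.79317325]
 [398.05127488 145.26218475]
 [370.66437159 137.29102258]]
```

```bash

python3 - <<'E'
from fit import *
st=dict(position=np.array([0.5525000337454384, -0.004461761002041397, 0.1896872878055189]),tcp_rot=np.array([-0.053988292381845694, 0.9984731799278888, 0.0011379547369848807, -0.011630920402051815]))
crop('pics/w10.png',0,140,160,230,5,'pics/w10g.png')
k=np.array([.6117,-.0972,np.radians(5.95)])
c,s=np.cos(k[2]),np.sin(k[2]);Ri=np.array([[c,s],[-s,c]])
for uv,z in [((142,190),.064),((142,190),.014),((113,204),.064),((113,204),.014),((35,182),.064),((35,182),.085)]:
    P=atz('wrist',[uv],[z],st)[0]; print(uv,z,np.round(Ri@(P[:2]-k[:2])*1e3,1))
for uv,z in [((423,181.5),.064),((464,170),.085),((464.5,181),.085),((453,172),.085)]:
    P=atz('top',[uv],[z])[0]; print('top',uv,z,np.round(Ri@(P[:2]-k[:2])*1e3,1),P)
from go import go
go([.518,-.1423,.12],95.95)
E
```

```text
(142, 190) 0.064 [-49.2 -48.4]
(142, 190) 0.014 [-36.9 -75.2]
(113, 204) 0.064 [-37.3 -74.1]
(113, 204) 0.014 [ -22.8 -105.7]
(35, 182) 0.064 [ -55.6 -136.2]
(35, 182) 0.085 [ -60.3 -118.2]
top (423, 181.5) 0.064 [-42.  -72.8] [ 0.57747062 -0.17394347  0.064     ]
top (464, 170) 0.085 [ -26.4 -179.8] [ 0.60408256 -0.27880497  0.085     ]
top (464.5, 181) 0.085 [ -55.5 -176.8] [ 0.57483749 -0.27878698  0.085     ]
top (453, 172) 0.085 [ -28.3 -149.8] [ 0.59903598 -0.24908166  0.085     ]
t 9.2 pos [ 0.5518 -0.0037  0.1891] tool-y yaw 96.2 tilt [-0.0245  0.0014]
shift in present axes mm [  46.9 -134.4   69.7]  in target axes [  47.9 -134.3   69.1] turn deg [ 0.23 -1.39  0.25] F [ 0.3  0.9 -0.1] w 15.9
```

View pics/w10g.png

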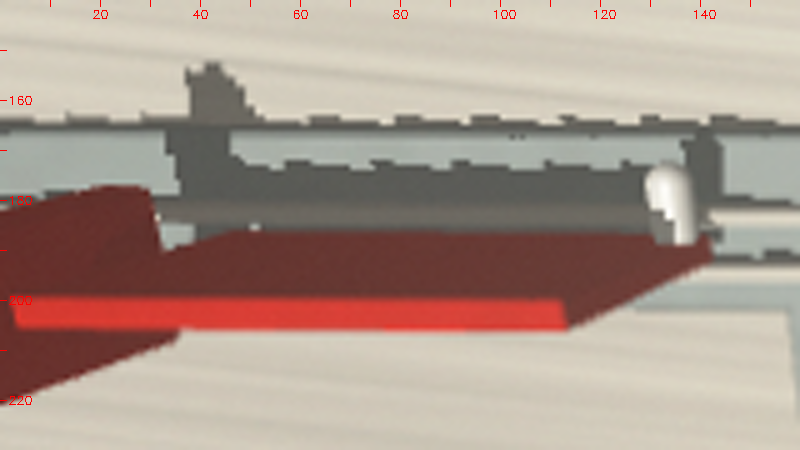

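The gate's near end is at magazine y≈-74 mm and the tab's outer face at y≈-178. The closed fingers reach only to about -59, so they clear it. I'll move to stand before the short mouth.

```bash

python3 -m jog '6 -10 0 0 -0.5 0 0;6 -17 2 0 -0.5 0.1 0;6 -18 6 0 -0.4 0.1 0;6 -18 8 0 0 0 0;6 -18 10 0 0 0 0;6 -18 12 0 0 0 0;6 -17 12 0 0 0 0;4 -12 12 0 0 0 0;1 -5 6 0 0 0 0;0 0 0 0 0 0 0'
python3 -c "
from go import *
go([.518,-.1423,.04],95.95)"
```

```text
t: 10.03
position: [0.507, -0.138, 0.1093]
tcp_rot: [-0.057, 0.998, 0.005, -0.004]
force: [-0.0, 0.7, -0.1]
gripper_width: 0.188
t 10.03 pos [ 0.507  -0.138   0.1093] tool-y yaw 96.58 tilt [-0.0092  0.0093]
shift in present axes mm [-11.   -6.2  69.1]  in target axes [-10.5  -5.4  69.3] turn deg [ 0.59 -0.47  0.63] F [-0.   0.7 -0.1] w 16.0
```

```bash

python3 -m jog '-3 -3 10 0.3 -0.3 0.3 0;-2 -2 18 0.2 -0.2 0.3 0;0 -0.5 18 0 0 0 0;0 0 14 0 0 0 0;0 0 6 0 0 0 0;0 0 0 0 0 0 0'
python3 -c "
from go import *
go([.518,-.1423,.04],95.95)
for n in ('wrist','side','top'):
  cv2.imwrite('pics/%s11.png'%n,cv2.cvtColor(grab_frame(n),cv2.COLOR_RGB2BGR))
crop('pics/side11.png',250,130,400,240,5,'pics/s11c.png')
crop('pics/top11.png',355,120,475,205,6,'pics/t11c.png')"
```

```text
t: 10.53
position: [0.512, -0.1377, 0.0425]
tcp_rot: [-0.054, 0.999, 0.001, 0.001]
force: [-1.0, -0.3, 0.1]
gripper_width: 0.191
t 10.53 pos [ 0.512  -0.1377  0.0425] tool-y yaw 96.17 tilt [0.0028 0.0021]
shift in present axes mm [-5.5 -5.2  2.5]  in target axes [-5.5 -5.2  2.5] turn deg [0.11 0.17 0.22] F [-1.  -0.3  0.1] w 16.3
```

View pics/wrist11.png

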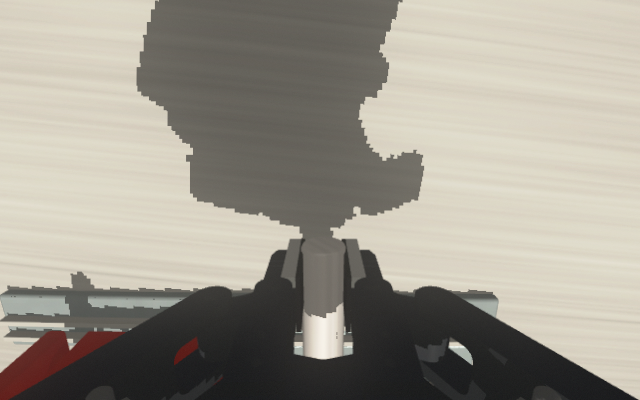

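View pics/s11c.png

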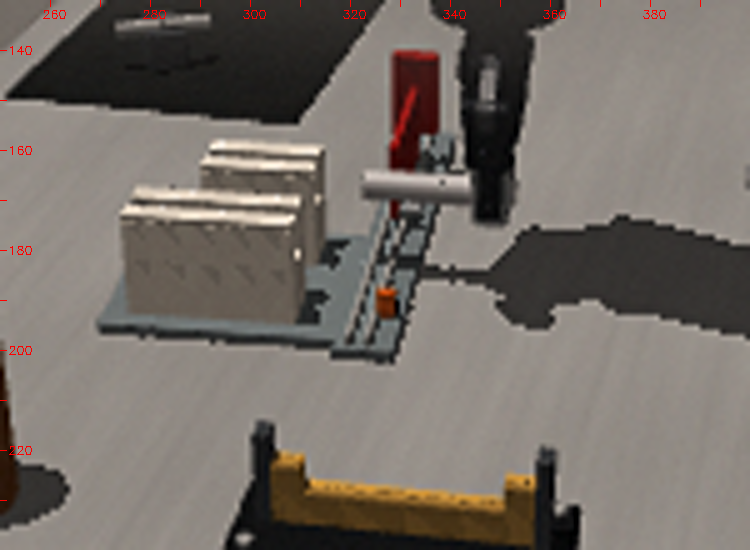

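View pics/t11c.png

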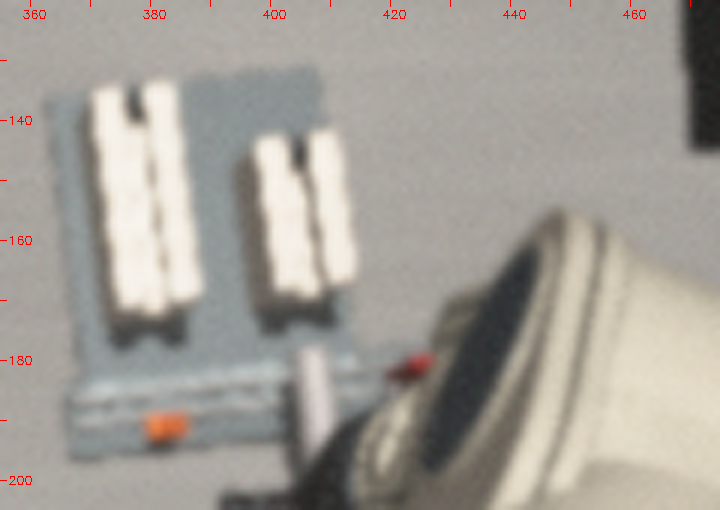

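```bash

python3 - <<'E'
from fit import *
k=np.array([.6117,-.0972,np.radians(5.95)]);c,s=np.cos(k[2]),np.sin(k[2]);Ri=np.array([[c,s],[-s,c]])
P=atz('top',[(406.8,179),(408.4,194)],[.060]*2); print('top rod',[np.round(Ri@(p[:2]-k[:2])*1e3,1) for p in P])
S=state();print('tcp local',np.round(Ri@(S['position'][:2]-k[:2])*1e3,1))
im=cv2.imread('pics/top11.png').astype(int)
for v in (180,184,188,192): print(v,im[v,398:418].mean(1).astype(int).tolist())
E
```

```text
top rod [array([-29.9, -31.3]), array([-70.4, -30.1])]
tcp local [-102.4  -30.8]
180 [170, 176, 174, 167, 151, 141, 150, 180, 204, 215, 205, 181, 170, 175, 182, 182, 165, 151, 151, 153]
184 [157, 166, 157, 135, 106, 100, 126, 160, 195, 211, 209, 187, 169, 158, 163, 164, 161, 155, 155, 148]
188 [150, 141, 128, 110, 89, 77, 98, 139, 176, 201, 213, 198, 173, 146, 132, 124, 120, 108, 101, 111]
192 [124, 123, 111, 101, 85, 72, 88, 122, 157, 183, 184, 153, 106, 66, 57, 62, 78, 113, 141, 140]
```

```bash
cat >> go.py <<'E'
K=np.array([.6117,-.0972,np.radians(5.95)])
def gl(x,y,z,yaw=95.95):
    c,s=np.cos(K[2]),np.sin(K[2]);R=np.array([[c,-s],[s,c]])
    S=state();print('tcp local mm',np.round(R.T@(S['position'][:2]-K[:2])*1e3,1),'z',round(S['position'][2]*1e3,1))
    w=R@np.array([x,y])/1e3+K[:2]; go([w[0],w[1],z/1e3],yaw)
E
python3 -m jog '0 -2.5 1.5 0 0.1 0.1 0;0 -1.5 1 0 0 0 0;0 0 0 0 0 0 0'
python3 -c "
from go import *
gl(-70,-35,40)"
```

```text
t: 10.93
position: [0.5149, -0.143, 0.0439]
tcp_rot: [-0.053, 0.999, -0.001, 0.003]
force: [-1.4, 0.8, -0.6]
gripper_width: 0.183
tcp local mm [-101.1  -35.5] z 43.9
t 10.93 pos [ 0.5149 -0.143   0.0439] tool-y yaw 96.09 tilt [ 0.0069 -0.0009]
shift in present axes mm [-31.    0.4   4.1]  in target axes [-31.1   0.5   3.9] turn deg [-0.1   0.39  0.14] F [-1.4  0.8 -0.6] w 15.7
```

```bash

python3 -m jog '-4 0.3 2 0 0.3 0 0;-5 0 1.5 0 0.1 0 0;-4 0 0 0 0 0 0;0 0 0 0 0 0 0'
python3 -c "
from go import *
gl(-60,-35,40)"
```

```text
t: 11.27
position: [0.5297, -0.1419, 0.0411]
tcp_rot: [-0.053, 0.999, -0.001, 0.001]
force: [-0.2, -0.3, -0.5]
gripper_width: 0.188
tcp local mm [-86.2 -36. ] z 41.1
t 11.27 pos [ 0.5297 -0.1419  0.0411] tool-y yaw 96.02 tilt [ 0.0011 -0.0026]
shift in present axes mm [-26.2   0.9   1.1]  in target axes [-26.2   1.    1.1] turn deg [-0.15  0.05  0.07] F [-0.2 -0.3 -0.5] w 16.1
```

```bash

python3 -m jog '-4 0.8 1 0 0 0 0;-5 0.2 0 0 0 0 0;-5 0 0 0 0 0 0;-2 0 0 0 0 0 0;0 0 0 0 0 0 0'
python3 -c "
from go import *
gl(-60,-35,40)
cv2.imwrite('pics/side12.png',cv2.cvtColor(grab_frame('side'),cv2.COLOR_RGB2BGR))
crop('pics/side12.png',280,130,380,210,7,'pics/s12c.png')"
```

```text
t: 11.68
position: [0.5477, -0.1387, 0.0396]
tcp_rot: [-0.053, 0.999, -0.001, 0.0]
force: [-0.8, 0.1, -0.5]
gripper_width: 0.187
tcp local mm [-68.  -34.6] z 39.6
t 11.68 pos [ 0.5477 -0.1387  0.0396] tool-y yaw 96.05 tilt [ 0.0007 -0.0023]
shift in present axes mm [-8.  -0.4 -0.4]  in target axes [-8.  -0.4 -0.4] turn deg [-0.13  0.03  0.1 ] F [-0.8  0.1 -0.5] w 16.0
```

View pics/s12c.png

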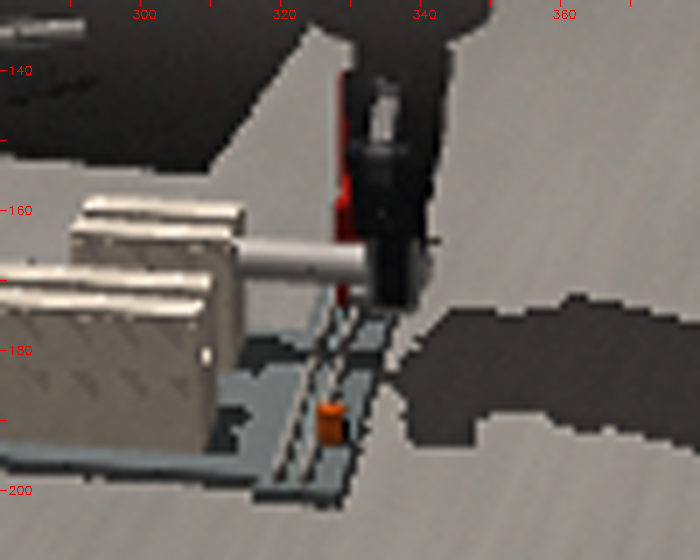

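The rod's tip has passed the mouth edge (about column 314) and there is no contact force. Continuing in.

```bash

python3 -m jog '-5 -0.2 -0.4 0 0 0 0;-6 0 0 0 0 0 0;-6 0 0 0 0 0 0;-6 0 0 0 0 0 0;-3 0 0 0 0 0 0'
python3 -c "
from go import *
gl(-18,-35,40)"
```

```text
t: 12.15
position: [0.5752, -0.136, 0.0403]
tcp_rot: [-0.053, 0.999, -0.001, 0.0]
force: [-0.2, -0.6, -0.5]
gripper_width: 0.187
tcp local mm [-40.3 -34.8] z 40.3
t 12.15 pos [ 0.5752 -0.136   0.0403] tool-y yaw 96.02 tilt [ 0.0006 -0.0022]
shift in present axes mm [-22.3  -0.2   0.3]  in target axes [-22.3  -0.2   0.3] turn deg [-0.13  0.02  0.07] F [-0.2 -0.6 -0.5] w 16.0
```

```bash

python3 -m jog '-5 0 0 0 0 0 0;-5 0 0 0 0 0 0;-4 0 0 0 0 0 0;-2 0 0 0 0 0 0;0 0 0 0 0 0 0'
python3 -c "
from go import *
gl(-18,-35,40)"
```

```text
t: 12.57
position: [0.5939, -0.1339, 0.0399]
tcp_rot: [-0.053, 0.999, -0.001, 0.0]
force: [-0.3, -0.3, -0.4]
gripper_width: 0.186
tcp local mm [-21.5 -34.7] z 39.9
t 12.57 pos [ 0.5939 -0.1339  0.0399] tool-y yaw 96.05 tilt [ 0.0006 -0.0022]
shift in present axes mm [-3.5 -0.3 -0.1]  in target axes [-3.5 -0.3 -0.1] turn deg [-0.13  0.02  0.1 ] F [-0.3 -0.3 -0.4] w 15.9
```

```bash

python3 -m jog '-1.5 0 0 0 0 0 0;-1.5 0 0 0 0 0 0;-1 0 0 0 0 0 0'
python3 -c "
from go import *
gl(-18,-35,40)"
```

```text
t: 12.82
position: [0.5978, -0.1334, 0.0397]
tcp_rot: [-0.053, 0.999, -0.001, -0.0]
force: [0.3, 0.7, -1.0]
gripper_width: 0.185
tcp local mm [-17.6 -34.5] z 39.7
t 12.82 pos [ 0.5978 -0.1334  0.0397] tool-y yaw 96.05 tilt [-0.0001 -0.002 ]
shift in present axes mm [ 0.4 -0.5 -0.3]  in target axes [ 0.4 -0.5 -0.3] turn deg [-0.11 -0.02  0.1 ] F [ 0.3  0.7 -1. ] w 15.8
```

```bash

python3 -m jog '-1 0 0 0 0 0 0;-1 0 0 0 0 0 0'
python3 -m jog '-1 0 0 0 0 0 0;-1 0 0 0 0 0 0'
python3 -c "
from go import *
gl(-18,-35,40)"
```

```text
t: 12.98
position: [0.5995, -0.1332, 0.0398]
tcp_rot: [-0.053, 0.999, -0.001, -0.0]
force: [-4.7, -1.1, -0.4]
gripper_width: 0.189
t: 13.15
position: [0.5994, -0.1331, 0.0393]
tcp_rot: [-0.052, 0.999, -0.001, -0.003]
force: [-5.3, -1.1, 2.4]
gripper_width: 0.184
tcp local mm [-15.9 -34.5] z 39.3
t 13.15 pos [ 0.5994 -0.1331  0.0393] tool-y yaw 95.99 tilt [-0.0051 -0.0024]
shift in present axes mm [ 2.1 -0.5 -0.7]  in target axes [ 2.1 -0.5 -0.7] turn deg [-0.11 -0.31  0.04] F [-5.3 -1.1  2.4] w 15.7
```

The push stopped against the steel stop at about 5 N, where I expected home to be. I'll lower the rod to the floor and release it.

```bash

python3 -m jog '0 0 1 0 0 0 0;0 0 1 0 0 0 0'
python3 -m jog '0 0 0 0 0 0 8;0 0 0 0 0 0 20;0 0 0 0 0 0 32;0 0 0 0 0 0 34;0 0 0 0 0 0 34'
python3 -c "
from go import *
gl(-16,-35,40)
cv2.imwrite('pics/w13.png',cv2.cvtColor(grab_frame('wrist'),cv2.COLOR_RGB2BGR))"
```

```text
t: 13.32
position: [0.5993, -0.1332, 0.0374]
tcp_rot: [-0.052, 0.999, -0.001, -0.003]
force: [-2.3, -0.8, 4.6]
gripper_width: 0.188
t: 13.73
position: [0.6003, -0.1333, 0.0378]
tcp_rot: [-0.052, 0.999, -0.001, -0.001]
force: [-0.6, 0.3, 0.3]
gripper_width: 0.396
tcp local mm [-15.1 -34.7] z 37.8
t 13.73 pos [ 0.6003 -0.1333  0.0378] tool-y yaw 95.99 tilt [-0.0029 -0.0026]
shift in present axes mm [ 0.9 -0.3 -2.2]  in target axes [ 0.9 -0.3 -2.2] turn deg [-0.13 -0.18  0.04] F [-0.6  0.3  0.3] w 33.9
```

View pics/w13.png

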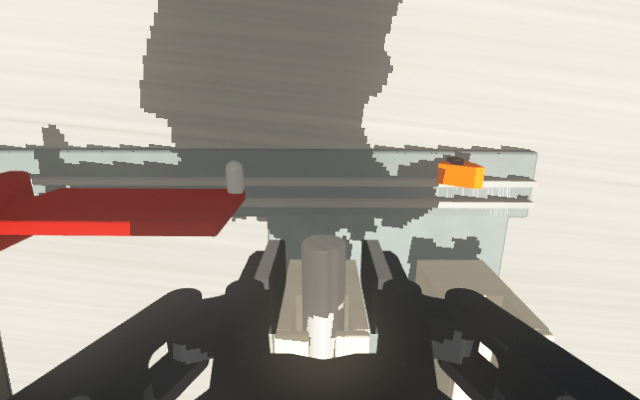

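```bash

python3 -m jog '0 0 -8 0 0 0 34;0 0 -16 0 0 0 34;0 0 -22 0 0 0 34;0 0 -22 0 0 0 34;0 0 -18 0 0 0 34;0 0 -8 0 0 0 34;0 0 0 0 0 0 34'
python3 -c "
from go import *
s=state();print(s['position'].tolist(),s['tcp_rot'].tolist())
gl(-41,-208,130)
for n in ('wrist','side'):
  cv2.imwrite('pics/%s14.png'%n,cv2.cvtColor(grab_frame(n),cv2.COLOR_RGB2BGR))
crop('pics/side14.png',280,130,380,210,7,'pics/s14c.png')
print(atz('top',[(470,265)],.03))"
```

```text
t: 14.37
position: [0.6001, -0.1327, 0.1376]
tcp_rot: [-0.052, 0.999, -0.001, -0.002]
force: [-0.1, 0.3, -0.5]
gripper_width: 0.401
[0.6000785958741669, -0.1326810104592694, 0.1376450318256787] [-0.05232671057571957, 0.9986273664453483, -0.0007975232663967667, -0.0021592367615270117]
tcp local mm [-15.2 -34.1] z 137.6
t 14.37 pos [ 0.6001 -0.1327  0.1376] tool-y yaw 96.0 tilt [-0.0042 -0.0018]
shift in present axes mm [  25.9 -173.9    8. ]  in target axes [  25.8 -173.9    7.6] turn deg [-0.08 -0.25  0.05] F [-0.1  0.3 -0.5] w 34.2
[[ 0.35070564 -0.30563976  0.03      ]]
```

View pics/wrist14.png

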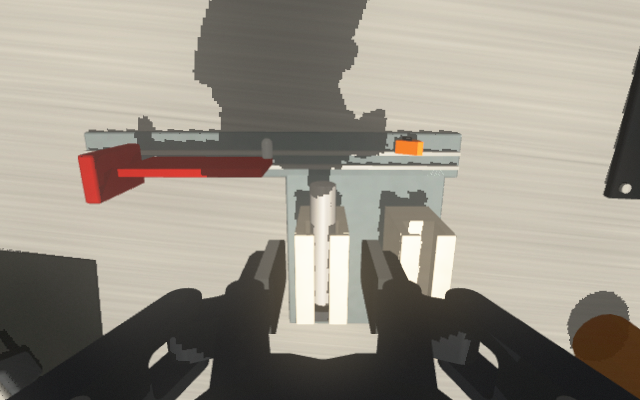

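View pics/s14c.png

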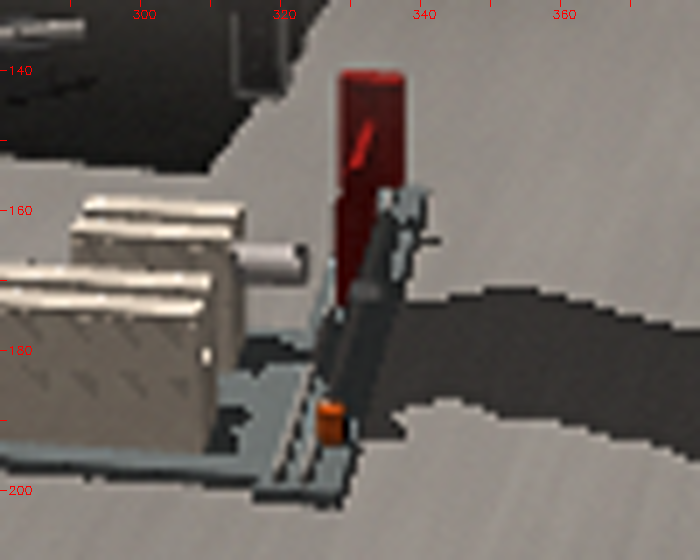

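```bash

python3 - <<'E'
from fit import *
from go import K
crop('pics/wrist14.png',260,160,400,330,4,'pics/w14c.png')
crop('pics/wrist14.png',70,110,290,220,3,'pics/w14g.png')
E
```

```text
(no output)
```

View pics/w14c.png

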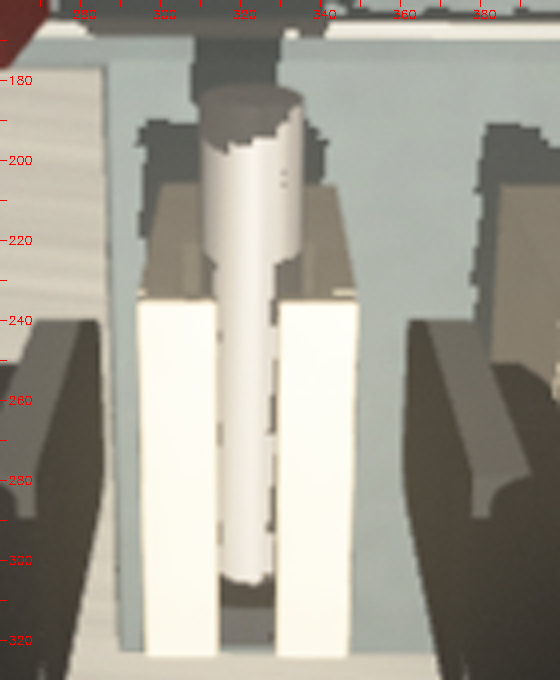

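View pics/w14g.png

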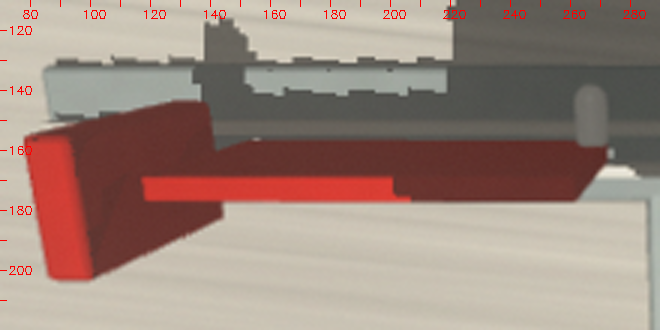

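```bash

python3 - <<'E'
from fit import *
from go import K
st=dict(position=np.array([0.6000785958741669, -0.1326810104592694, 0.1376450318256787]),tcp_rot=np.array([-0.05232671057571957, 0.9986273664453483, -0.0007975232663967667, -0.0021592367615270117]))
c,s=np.cos(K[2]),np.sin(K[2]);Ri=np.array([[c,s],[-s,c]])
for n,uv,z in [('rod out bottom',(322,181),.044),('rod out top',(322,187),.062),('front',(322,234.5),.072),('rod in top',(320,305),.062),('rod in side',(320,303),.059),('stop',(320,306),.062),('back',(322,324),.072),
 ('tab',(79,156),.085),('tab',(93,155.5),.085),('tab',(87,203),.085),('tab',(101,203),.085),('plate end',(262,177),.064),('plate',(258+7,176),.064)]:
    P=atz('wrist',[uv],[z],st)[0];print(n,np.round(Ri@(P[:2]-K[:2])*1e3,1))
E
```

```text
rod out bottom [-28.5 -35.2]
rod out top [-28.7 -35.1]
front [  0.7 -35.1]
rod in top [ 60.  -36.5]
rod in side [ 60.3 -36.5]
stop [ 60.8 -36.5]
back [ 68.9 -35. ]
tab [ -52.9 -176.4]
tab [ -53.1 -168. ]
tab [ -24.3 -176.9]
tab [ -24.3 -168.2]
plate end [-35.8 -73.9]
plate [-36.4 -71.9]
```

The rod's outer end is 29 mm out and its inner end touches the dark stop, so it is home in the short tunnel. Next comes the gate: close the fingers and go to the -y side of the tab, whose outer face is at y≈-177.

```bash

python3 -m jog '2 -12 0 0 0 0 0;3 -20 0 0 0 0 0;3 -22 0 0 0 0 0;3 -22 0 0 0 0 0;3 -22 0 0 0 0 0;3 -22 0 0 0 0 0;3 -22 0 0 0 0 0;2 -18 0 0 0 0 0;2 -10 0 0 0 0 0;0 0 0 0 0 0 0'
python3 -c "
from go import *
gl(-39,-212,57)"
```

```text
t: 15.3
position: [0.5869, -0.3145, 0.1207]
tcp_rot: [-0.053, 0.998, 0.005, -0.012]
force: [0.8, -0.5, -1.0]
gripper_width: 0.003
tcp local mm [ -47.1 -213.5] z 120.7
t 15.3 pos [ 0.5869 -0.3145  0.1207] tool-y yaw 96.11 tilt [-0.0243  0.0081]
shift in present axes mm [-9.6  0.8 63.5]  in target axes [-8.1  1.5 63.7] turn deg [ 0.61 -1.34  0.16] F [ 0.8 -0.5 -1. ] w 0.2
```

```bash

python3 -m jog '-4 0 10 0.3 -0.7 0 0;-3 0 16 0.3 -0.5 0 0;-1 0 16 0 -0.1 0 0;0 0 12 0 0 0 0;0 0 6 0 0 0 0;0 0 0 0 0 0 0'
python3 -c "
from go import *
gl(-39,-185,57)
for n in ('top','side'):
  cv2.imwrite('pics/%s15.png'%n,cv2.cvtColor(grab_frame(n),cv2.COLOR_RGB2BGR))
crop('pics/side15.png',290,100,390,210,5,'pics/s15c.png')"
```

```text
t: 15.8
position: [0.5925, -0.3108, 0.0545]
tcp_rot: [-0.053, 0.999, 0.002, -0.002]
force: [-0.4, 0.5, 0.2]
gripper_width: 0.003
tcp local mm [ -41.2 -210.5] z 54.5
t 15.8 pos [ 0.5925 -0.3108  0.0545] tool-y yaw 96.08 tilt [-0.004  0.004]
shift in present axes mm [-2.3 25.5 -2.4]  in target axes [-2.2 25.5 -2.5] turn deg [ 0.25 -0.21  0.13] F [-0.4  0.5  0.2] w 0.2
```

View pics/s15c.png

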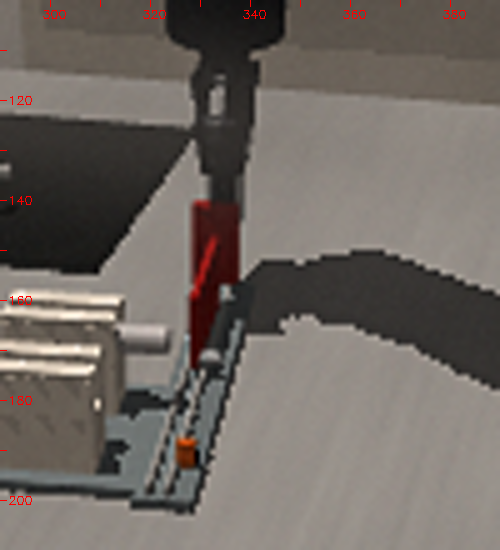

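The closed fingers stand behind the tab. Pushing toward +y.

```bash

python3 -m jog '-1 6 -1 0 0 0 0;-1 6 -1 0 0 0 0;0 6 0 0 0 0 0;0 5 0 0 0 0 0;0 5 0 0 0 0 0'
python3 -c "
from go import *
gl(-39,-68,57)"
```

```text
t: 16.32
position: [0.5935, -0.2824, 0.0616]
tcp_rot: [-0.053, 0.999, -0.001, 0.001]
force: [0.0, -2.4, -1.5]
gripper_width: -0.001
tcp local mm [ -37.3 -182.3] z 61.6
t 16.32 pos [ 0.5935 -0.2824  0.0616] tool-y yaw 96.04 tilt [ 0.0015 -0.0014]
shift in present axes mm [  1.6 114.3   4.4]  in target axes [  1.7 114.3   4.6] turn deg [-0.09  0.08  0.09] F [ 0.  -2.4 -1.5] w -0.1
```

```bash

python3 -m jog '0.5 7 1 0 0 0 0;0.5 7 1 0 0 0 0;0 7 1 0 0 0 0;0 7 0 0 0 0 0;0 7 0 0 0 0 0;0 7 0 0 0 0 0;0 7 0 0 0 0 0'
python3 -c "
from go import *
gl(-39,-68,57)"
```

```text
t: 16.9
position: [0.5881, -0.2302, 0.0603]
tcp_rot: [-0.052, 0.999, -0.003, 0.003]
force: [1.4, -3.0, 0.8]
gripper_width: 0.0
tcp local mm [ -37.2 -129.8] z 60.3
t 16.9 pos [ 0.5881 -0.2302  0.0603] tool-y yaw 96.01 tilt [ 0.0062 -0.0055]
shift in present axes mm [ 1.7 61.8  2.9]  in target axes [ 1.8 61.8  3.3] turn deg [-0.35  0.32  0.06] F [ 1.4 -3.   0.8] w 0.0
```

```bash

python3 -m jog '0.5 6 1 -0.2 0.2 0 0;0.5 6 1 -0.1 0.1 0 0;0 6 0.5 0 0 0 0;0 5 0 0 0 0 0'
python3 -c "
from go import *
gl(-39,-68,57)
for n in ('top','side','wrist'):
  cv2.imwrite('pics/%s16.png'%n,cv2.cvtColor(grab_frame(n),cv2.COLOR_RGB2BGR))
crop('pics/side16.png',290,100,390,210,5,'pics/s16c.png')"
```

```text
t: 17.23
position: [0.5846, -0.2044, 0.058]
tcp_rot: [-0.053, 0.999, -0.0, 0.0]
force: [1.4, -2.0, 2.0]
gripper_width: -0.002
tcp local mm [ -38.  -103.8] z 58.0
t 17.23 pos [ 0.5846 -0.2044  0.058 ] tool-y yaw 96.05 tilt [ 0.0006 -0.0007]
shift in present axes mm [ 0.9 35.8  1. ]  in target axes [ 1.  35.8  1. ] turn deg [-0.04  0.03  0.1 ] F [ 1.4 -2.   2. ] w -0.2
```

View pics/s16c.png

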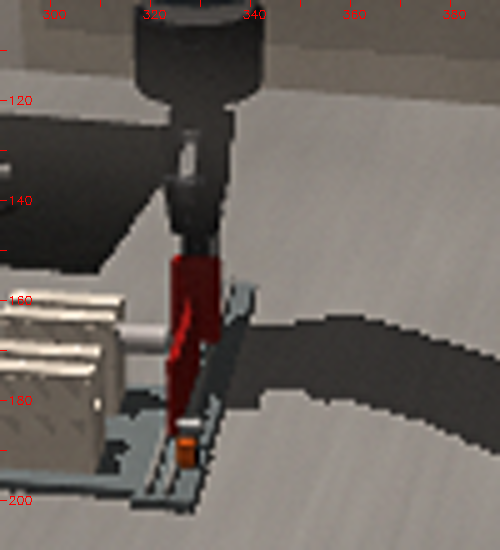

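View pics/wrist16.png

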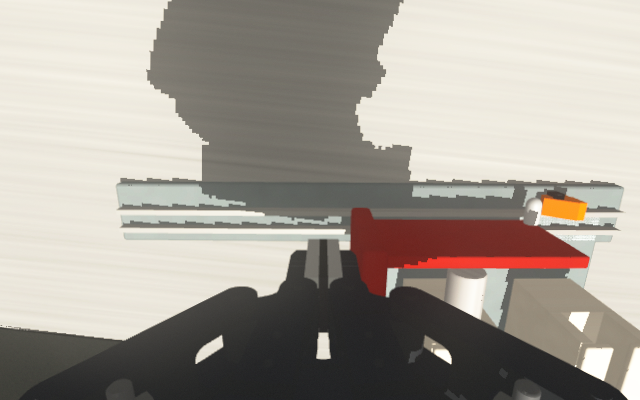

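The gate clears the rod's end, and the pin at (535,210) is about to meet the catch. I'll keep pushing in smaller steps.

```bash

python3 -m jog '0 5 0 0 0 0 0;0 5 0 0 0 0 0;0 5 0 0 0 0 0;0 5 0 0 0 0 0'
python3 -m jog '0 5 0 0 0 0 0;0 5 0 0 0 0 0;0 4 0 0 0 0 0'
python3 -c "
from go import *
gl(-39,-57,57)"
```

```text
t: 17.72
position: [0.5826, -0.1873, 0.058]
tcp_rot: [-0.051, 0.999, -0.003, 0.0]
force: [1.5, -17.9, -3.9]
gripper_width: 0.002
t: 17.97
position: [0.5818, -0.1808, 0.0582]
tcp_rot: [-0.048, 0.999, -0.011, 0.0]
force: [0.5, -10.9, -0.2]
gripper_width: 0.003
tcp local mm [-38.4 -80. ] z 58.2
t 17.97 pos [ 0.5818 -0.1808  0.0582] tool-y yaw 95.54 tilt [ 0.0011 -0.0224]
shift in present axes mm [ 0.8 23.   0.6]  in target axes [ 0.6 23.   1.2] turn deg [-1.28 -0.06 -0.41] F [  0.5 -10.9  -0.2] w 0.2
```

```bash

python3 -m jog '0 5 0 -0.5 0 0 0;0 5 0 -0.5 0 -0.3 0;0 5 0 0 0 0 0'
python3 -c "
from go import *
gl(-39,-57,57)"
python3 -m jog '0 5 0 0 0 0 0;0 5 0 0 0 0 0;0 5 0 0 0 0 0'
python3 -c "
from go import *
gl(-39,-57,57)
cv2.imwrite('pics/w17.png',cv2.cvtColor(grab_frame('wrist'),cv2.COLOR_RGB2BGR))"
```

```text
t: 18.22
position: [0.5805, -0.1679, 0.0579]
tcp_rot: [-0.05, 0.999, -0.005, -0.0]
force: [-0.0, -32.2, 4.1]
gripper_width: -0.0
tcp local mm [-38.4 -67.1] z 57.9
t 18.22 pos [ 0.5805 -0.1679  0.0579] tool-y yaw 95.68 tilt [-0.0003 -0.0097]
shift in present axes mm [ 0.7 10.1  0.8]  in target axes [ 0.6 10.1  0.9] turn deg [-0.55 -0.07 -0.27] F [ -0.  -32.2   4.1] w -0.0
t: 18.47
position: [0.5804, -0.1688, 0.0586]
tcp_rot: [-0.044, 0.999, -0.021, -0.001]
force: [1.6, -28.9, -5.4]
gripper_width: -0.001
tcp local mm [-38.5 -67.9] z 58.6
t 18.47 pos [ 0.5804 -0.1688  0.0586] tool-y yaw 95.06 tilt [ 0.0006 -0.043 ]
shift in present axes mm [ 0.6 11.   1.2]  in target axes [ 0.5 10.9  1.6] turn deg [-2.45 -0.2  -0.89] F [  1.6 -28.9  -5.4] w -0.1
```

View pics/w17.png

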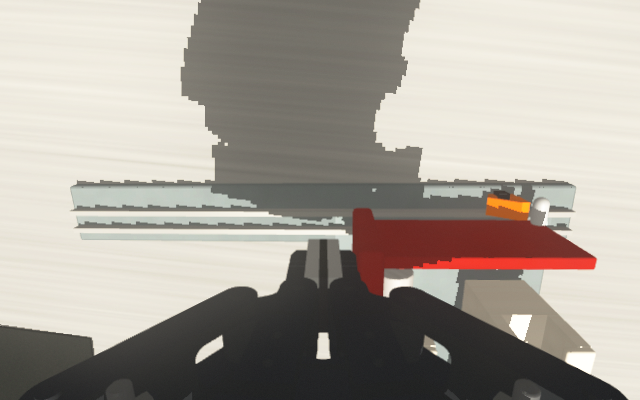

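The gate is at its hard stop: about 30 N with no motion. The pin at (540,210) is past the catch at (507,205). I'll back off and check.

```bash

python3 -m jog '0 -4 0 -0.8 0 0 0;0 -8 0 -0.8 0 -0.3 0;0 -10 0 -0.5 0 0 0;0 -10 0 0 0 0 0;0 -8 -6 0 0 0 0;0 -4 -14 0 0 0 0;0 0 -20 0 0 0 0;0 0 -22 0 0 0 0;0 0 -22 0 0 0 0;0 0 -10 0 0 0 0'
python3 -c "
from go import *
gl(-39,-57,57)
for n in ('top','side','wrist'):
  cv2.imwrite('pics/%s18.png'%n,cv2.cvtColor(grab_frame(n),cv2.COLOR_RGB2BGR))
crop('pics/side18.png',280,130,380,210,7,'pics/s18c.png')
crop('pics/wrist18.png',300,80,560,280,3,'pics/w18c.png')"
```

```text
t: 19.35
position: [0.582, -0.2153, 0.1538]
tcp_rot: [-0.047, 0.999, 0.001, -0.006]
force: [0.7, 0.8, 0.0]
gripper_width: -0.002
tcp local mm [ -41.8 -114.4] z 153.8
t 19.35 pos [ 0.582  -0.2153  0.1538] tool-y yaw 95.35 tilt [-0.013   0.0023]
shift in present axes mm [-3.4 57.  97. ]  in target axes [-2.8 57.4 96.8] turn deg [ 0.21 -0.73 -0.6 ] F [0.7 0.8 0. ] w -0.2
```

View pics/s18c.png

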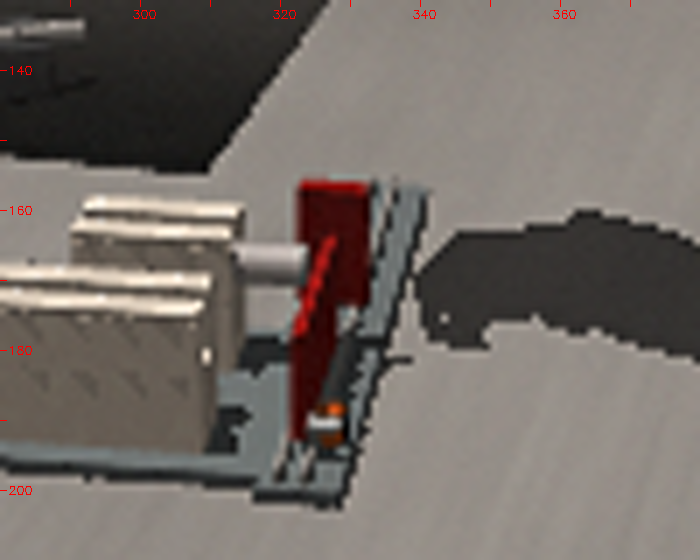

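View pics/w18c.png

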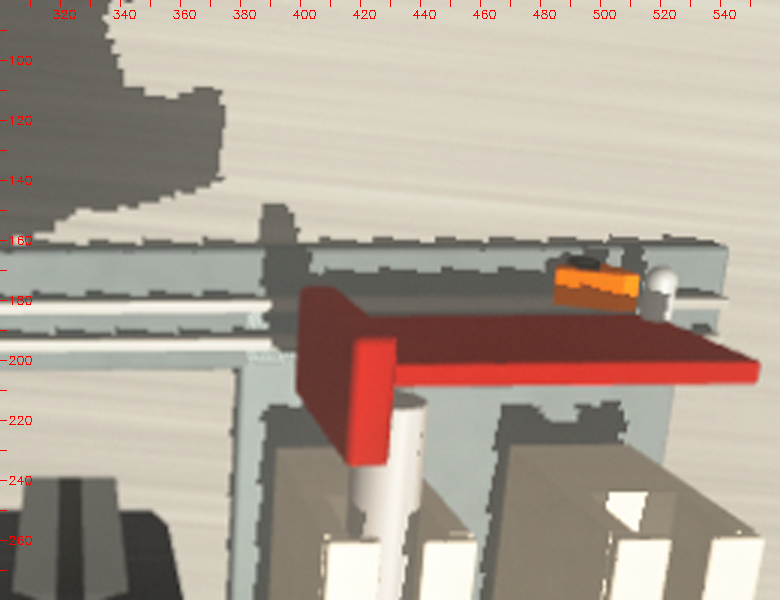

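View pics/top18.png

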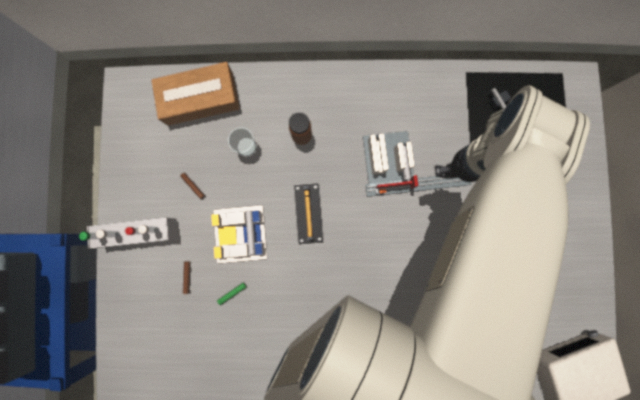

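```bash

python3 - <<'E'
from h import *
crop('pics/side14.png',312,175,342,205,12,'pics/a.png');crop('pics/side18.png',312,175,342,205,12,'pics/b.png')
cv2.imwrite('pics/ab.png',np.hstack([cv2.imread('pics/a.png'),cv2.imread('pics/b.png')]))
# catch top corners: from earlier wrist frame (14) assume z=.025 -> project into 18
st14=dict(position=np.array([0.6000785958741669, -0.1326810104592694, 0.1376450318256787]),tcp_rot=np.array([-0.05232671057571957, 0.9986273664453483, -0.0007975232663967667, -0.0021592367615270117]))
crop('pics/wrist14.png',385,130,435,165,14,'pics/c14.png');crop('pics/wrist18.png',475,155,535,190,12,'pics/c18.png')
E
```

```text
(no output)
```

View pics/ab.png

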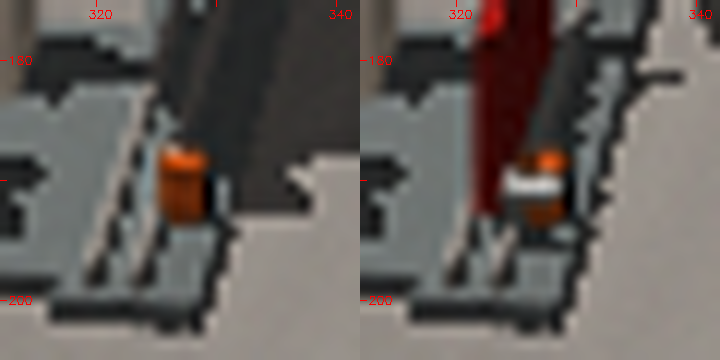

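View pics/c14.png

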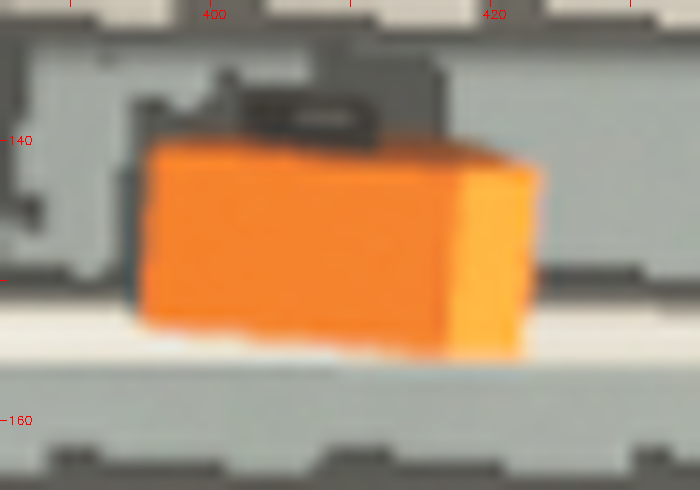

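View pics/c18.png

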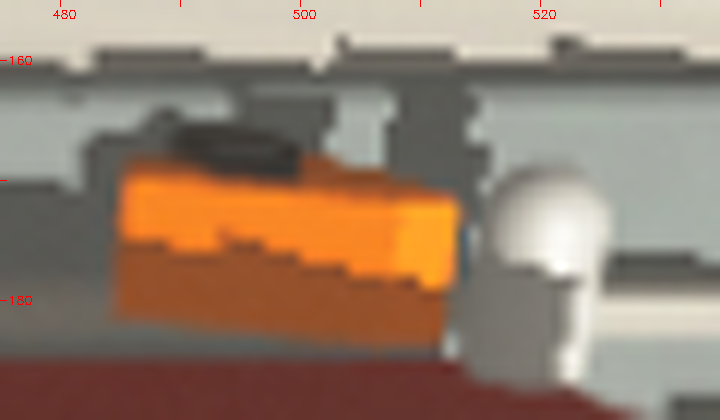

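In the side view the catch top is at v≈188 both before and after, so it is up, and the pin sits just beyond it. One last look at the whole scene before handing in.

View pics/side18.png

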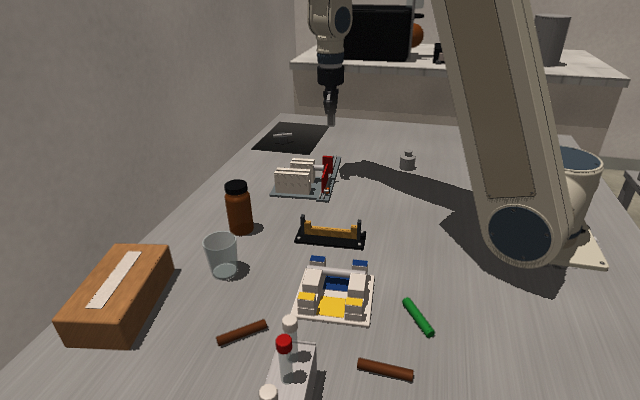

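The jar (238,208), beaker (221,255), weight (407,160), blue rod and look-alikes are all where they started, and the gripper is clear of everything.

```bash
python3 -c "
from plant import *
print(job_done())"
```

```text
the job is handed in; nothing more can be done
None
```

I finished and handed in the job at about 19.5 s. The rod from the yellow berth is the short one; it is now home in the short tunnel, with the gate shut and the catch up behind it.

- **Gauge:** I laid the rod in the gauge and let go. It dropped into the low middle pocket, with contact at a rod axis height of about 36 mm. It also measured about 92 mm in the pictures.
- **Storage:** I took the rod again by its robot-side end and slid it into the short tunnel until it pressed on the steel stop with about 5 N. After release it stuck out about 29 mm, against 30 mm nominal, with its inner end at the stop.
- **Gate:** I then pushed the gate to its hard stop, with about 30 N on the fingers at the end. The pin is past the catch, and the catch top is back at its starting height in the side view.
- **Everything else:** The blue-berth rod, jar, beaker, weight and look-alikes appear unmoved, and the gripper ended clear of everything.
- **Disagreement:** The top and wrist cameras put the magazine about 3 mm apart along the tunnel direction. I used the average, and the home contact settled it.

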